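Peg the visitors' tumblers and latch the carry rack

TASK

Lift the latch bar of the carry rack's end gate out of its red keeper and swing the gate open, at least half of its travel; then put every tumbler lying on the reception counter upside down over a drying peg of its own, rim down on the board. When all are on their pegs, shut the gate again, lifting the latch bar over the keeper and letting it drop fully into the notch, so that the rack can be carried to the pantry. Leave the bell and the notebook where they are.

Things in the scene. Friction and masses are not known exactly. Their poses are not given: they have to be found in the camera images.
- tumbler0_c (a point): blue plastic tumbler: octagonal, 56 mm across flats, 84 mm long, wall 3 mm, inside 50 mm across flats and 79 mm deep, 70 g, starts lying on one of its flats with the mouth pointing roughly away from the robot. This point is its centre (28 mm above the counter when lying); its x axis points out of the mouth. May be absent (None from the start).
- tumbler1_c (a point): yellow plastic tumbler: octagonal, 56 mm across flats, 84 mm long, wall 3 mm, inside 50 mm across flats and 79 mm deep, 70 g, starts lying on one of its flats with the mouth pointing roughly away from the robot. This point is its centre (28 mm above the counter when lying); its x axis points out of the mouth. May be absent (None from the start).
- tumbler2_c (a point): orange plastic tumbler: octagonal, 56 mm across flats, 84 mm long, wall 3 mm, inside 50 mm across flats and 79 mm deep, 70 g, starts lying on one of its flats with the mouth pointing roughly away from the robot. This point is its centre (28 mm above the counter when lying); its x axis points out of the mouth. May be absent (None from the start).
- rack: Carry rack, fixed: white drip board 150 x 370 mm, 16 mm thick; origin under the row of pegs. x to its far side, y along the row away from the gate, z up. Three upright grey pegs in a row 95 mm apart. Aluminium rails 10 mm thick, 70 mm either side of the row, rise 18 mm above the board; end wall at the end away from the gate rises 60 mm above it, 60 mm from peg2.
- peg0 (a point): Foot of drying peg 0 (peg0 is next to the gate), on its axis at the top of the board, 16 mm above the counter; axes as the rack's. The peg is 20 mm thick and 54 mm tall, plus a rounded tip of 10 mm. With an inverted tumbler's rim on the board the tumbler's centre is 58 mm above the counter.
- peg1 (a point): Foot of drying peg 1 (peg0 is next to the gate), on its axis at the top of the board, 16 mm above the counter; axes as the rack's. The peg is 20 mm thick and 54 mm tall, plus a rounded tip of 10 mm. With an inverted tumbler's rim on the board the tumbler's centre is 58 mm above the counter.
- peg2 (a point): Foot of drying peg 2 (peg0 is next to the gate), on its axis at the top of the board, 16 mm above the counter; axes as the rack's. The peg is 20 mm thick and 54 mm tall, plus a rounded tip of 10 mm. With an inverted tumbler's rim on the board the tumbler's centre is 58 mm above the counter.
- notch (a point): Middle of the keeper's notch on the near corner of the rack at the gate end: where the latch bar lies when latched, 65 mm above the counter. The red keeper has two cheeks 16 mm apart, reaching 74 mm above the counter, each 14 mm along the bar; the outer cheek stops the bar unless it is lifted over. Axes are the rack's.
- gate_hinge (a point): Point on the vertical hinge axis of the rack's blue end gate, at the far corner of the gate end, 65 mm above the counter. Its axes turn with the gate: -x points along the gate from hinge to free edge, z up. The gate is 130 mm long, its top 68 mm above the counter.
- gate (a joint): Opening angle of the gate, rad: 0 = shut against its stop, grows as the free edge swings outward (away from the pegs, counterclockwise from above), up to 0.9; starts shut and latched. Light friction hinge; stays where it is left.
- latch (a joint): Lift angle of the steel latch bar, rad: 0 = down, level on its stop (also when the gate is open); grows to 0.7 as the knob end is lifted; falls back by its weight (90 g). Pivots on the gate's outer face, 30 mm from the hinge. Bar 14 mm high, 8 mm thick, 12 mm outside the gate's plane; underside 58 mm above the counter. Clears the keeper when lifted over 0.16; resting on its top it reads about 0.14.
- latch_knob (a point): Grip point on the upright round black knob on the free end of the latch bar, 15 mm diameter, standing 39 mm above the bar, 150 mm from the bar's pivot (180 mm from the gate's hinge line); this point is 94 mm above the counter when the bar is down, 17 mm below the knob's top. Axes turn with the bar: -x along the bar from its pivot to the knob, y across the bar.
- bell_c (a point): Bystander: steel call bell, 84 mm across, 54 mm tall; point at its middle.
- notebook_c (a point): Bystander: blue spiral notebook, 150 x 210 x 14 mm; point at its middle.
Mind the look-alikes: they are no part of the job. What is meant by the part that bears tumbler2_c is not pink or turquoise, and is the larger of those in its own colour.

How it is judged:
By the outcome, as a careful person would: the job done as asked, in the order asked, and still so for the second after the job is handed in, with the robot touching nothing.
Of tumbler0, tumbler1, tumbler2 only 2 to 3 are there at a start; the rules pass over those that are not, and their reading is None.
At some moment in a run one of tumbler0, tumbler1, tumbler2 may be knocked a few centimetres aside while the robot is not near it.
It also fails if it takes over 210 s, if anything falls off the work surface, if the arm or the gripper's body presses on something with over 40 N, if the wrist force passes 120 N, or if a joint passes its speed limit or range.

ROBOT

A 6-joint arm with a two-finger parallel gripper is mounted at the origin on the work surface. World frame = base frame: x ahead of the robot, y to its left, z up, the work surface at z = 0. Lengths are in m, angles in rad, forces in N, time in s.
With the tool pointing down it reaches from about 0.4 to 0.825 m from the base axis. Payload 7 kg.
Tool frame: the origin (TCP) lies at the very end of the fingers, on their centre line; the grasp point (between the pads) lies 19 mm behind it; y points along the fingers, x is the direction in which the jaws open and shut, and the axes are right-handed (so a half turn about y gives the same grasp; the last joint's range is limited). The gripper opens to 88 mm and grips with 3 to 60 N. Pads are 19 mm wide; open, the fingers measure 130 mm over their backs; the gripper's body (78 mm by 193 mm) begins 47 mm behind the grasp point.
Start: joints at [1.396, 0.359, 0.012, 0, -1.224, -0.288], TCP at [0.301, 0.604, 0.227] pointing down, gripper open.
Joint ranges: [-3.07, 3.07], [-1.43, 2.12], [-1.02, 1.25], [-3.03, 1.67], [-3.05, -0], [-3.03, 3.03]. Speed limits (rad/s): [2.39, 2.39, 3.01, 3.14, 3.14, 3.14].

INTERFACE

Orientations are given as [roll, pitch, yaw] about the fixed x, y, z axes, in that order (R = Rz(yaw) Ry(pitch) Rx(roll)).
In Python, from station import arm gives the robot as it stands.
- The arm moves only by the tool move_arm, never from a script. Its arguments are lists of equal length, an entry for each row: "jaw": the closure, from 0 (fully open) to 1 (shut); "offset": the shift along the tool's x, y, z in m, a list of three; "roll": the turn about the tool's y in rad. In form: {"jaw": [jaw, ...], "offset": [[dx, dy, dz], ...], "roll": [roll, ...]}. A call has 1 to 5 rows; each row shifts and turns the commanded pose from where the row before left it, along the tool's axes as they then stand; what a row does not reach is not made up. A row lasts 1/8 s, in which the tool goes at most 62.5 mm and 10.7 degrees, less where a joint would pass 70% of its speed; a pose out of reach is approached as far as the arm can. A call is refused whole if a number of a shift passes 0.0625 or a number of a turn 0.188, either way. A call with a gripper value outside its range is refused whole. The fingers move at their own pace and stop on an object; "grip_force" is the grip in N (left out, the last holds). Time passes only in rows, so rows that do not move let the fingers close. It gives the time, the measured TCP pose, the force and the opening at its end, in the units of the state.
- arm.get_state(): the state, without advancing time (a new reading comes with each control period).
- arm.grab_frame(name): name is "side" or "top" or "wrist"; returns a dict with "pixels" (400x640x3 uint8, blue, green, red), "fovy" (degrees; the focal length in pixels is half the picture's height over the tangent of half this angle, whatever the lens; pixels are square), "cx", "cy" (the principal point, pixels), "position" and "attitude" of the camera in the world; the wrist camera has in their place "hand_eye" (4x4, takes a point from camera to tool coordinates, whose origin is the TCP and whose axes are the tool frame's). Camera axes: x right, y down, z forward; pixel columns grow to the right and rows downward; lengths in m; the calibration is good to about 2 mm. A picture is of the moment at which its call begins: read the wrist's pose just before it. There is no depth.
- arm.job_done(): hands the job in, once; it reports no verdict.
Trained networks look in a picture, given as the dict that the camera call returned (one of the last four; its "shot" number tells which), for a name from the list of things; names that differ only in an ending like _2 or _b are one class to them, and where a whole thing is asked for, a point or a joint stands for the part that bears it (a point fixed in the world has none). Each returns a list of dicts, best first, with "p" (0 to 1); they miss things now and then, are a little off and sometimes report something else, mostly with a low value. They report only what shows in the picture. A call takes as long as a camera call. They do not tell look-alikes from the thing itself.
- arm.recognise(picture, thing): "position" ([x, y, z] in m, in world coordinates, good to about 4 mm: the middle of the surface that is visible of it).
- arm.landmark_of(picture, thing): "position" ([x, y, z] in m, in world coordinates, good to about 4 mm: a listed point, or the origin of a listed thing).
The state is a dict: "t": time; "q": joint angles; "qd": joint speeds; "joint_efforts": joint torques, N m; "eef_pos": TCP position; "ee_rot": TCP orientation; "force": force on the tool from outside, world axes, zero at the start; "moment": the same for the moment, N m; "width": finger opening in m.
Only numpy, scipy, OpenCV 4.12 (cv2) and the standard library are available. Lean on these libraries where they do the work, as an engineer would, in place of code of your own. Each camera call takes 0.05 s, during which the arm holds its last target.

## Working session

There is one attempt and no reset: what is moved stays moved. The work goes in short steps, Python scripts to look and compute and a tool call to move; the robot and the scene stay as the last step left them, time stands still between calls to the robot, and variables do not carry over. Pictures are saved under pics/ and viewed, and the job is handed in when it is done.

Besides the shell and the picture viewer there is one more tool, called after "Call:" as name(argument=value, ...) on one line, values as JSON. move_arm: Moves the arm, as the interface text tells. Its arguments: {"type":"object","properties":{"jaw":{"type":"array","items":{"type":"number"}},"offset":{"type":"array","items":{"type":"array","items":{"type":"number"}}},"roll":{"type":"array","items":{"type":"number"}},"grip_force":{"type":"number"}},"required":["jaw","offset","roll"]}

```bash
ls; mkdir -p pics
python3 - <<'E'
from station import arm
import cv2
s=arm.get_state(); print({k:s[k] for k in ('t','q','eef_pos','ee_rot','width','force')})
for n in ('side','top','wrist'):
    f=arm.grab_frame(n); cv2.imwrite(f'pics/a_{n}.png',f['pixels'])
    print(n,{k:v for k,v in f.items() if k!='pixels'})
E
```

```text
pics
{'t': 0.0, 'q': array([ 1.39610510e+00,  3.59376436e-01,  1.10605528e-02, -3.53314037e-04,
       -1.22413060e+00, -2.88086567e-01]), 'eef_pos': array([0.30115456, 0.60353414, 0.22562963]), 'ee_rot': array([-1.57064589e+00, -1.67652352e-03, -2.03369457e+00]), 'width': 0.08774000420498274, 'force': array([ 0.91359565,  0.14780596, -0.22211632])}
side {'fovy': 47.40466890111138, 'cx': 316.32230257653396, 'cy': 212.778087978625, 'position': array([ 1.69590077, -0.2261329 ,  0.98041627]), 'attitude': array([-2.24516675, -0.00951317,  1.34261079]), 'shot': 1}
top {'fovy': 54.468357882541106, 'cx': 320.5157699049601, 'cy': 205.1303117508547, 'position': array([0.42034634, 0.035196  , 1.30949282]), 'attitude': array([-2.98722935, -0.02022469, -1.57734663]), 'shot': 2}
wrist {'fovy': 58.927500986342444, 'cx': 319.6655468695189, 'cy': 201.10563609752145, 'hand_eye': array([[ 9.99999892e-01, -2.75332191e-04,  3.73861334e-04,
        -2.50547134e-04],
       [-4.32725361e-04, -2.60775080e-01,  9.65399487e-01,
        -1.58545708e-01],
       [-1.68311837e-04, -9.65399545e-01, -2.60775171e-01,
         7.04739871e-02],
       [ 0.00000000e+00,  0.00000000e+00,  0.00000000e+00,
         1.00000000e+00]]), 'shot': 3}
```

View pics/a_side.png

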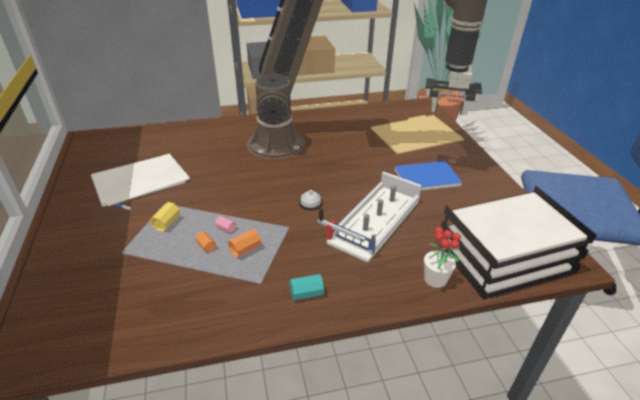

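View pics/a_top.png

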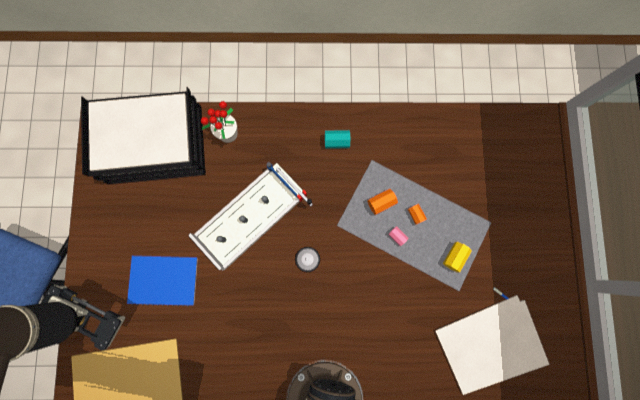

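View pics/a_wrist.png

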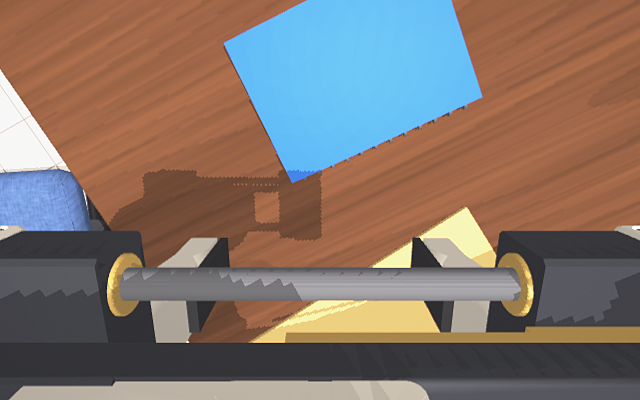

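The top view shows the large orange tumbler at about (382,201), the yellow one at (458,256), and the rack with the keeper at about (305,202). There is no blue tumbler. The teal, pink and small orange things are look-alikes.

```bash
cat > h.py <<'E'
from station import arm
import numpy as np, cv2
from scipy.spatial.transform import Rotation as R
np.set_printoptions(precision=4,suppress=True)
def cam(f,st=None):
    fl=0.5*f['pixels'].shape[0]/np.tan(np.radians(f['fovy'])/2)
    if 'position' in f: return fl,np.array(f['position']),R.from_euler('xyz',f['attitude']).as_matrix()
    Rt=R.from_euler('xyz',st['ee_rot']).as_matrix(); H=f['hand_eye']
    return fl,Rt@H[:3,3]+st['eef_pos'],Rt@H[:3,:3]
def p2w(f,u,v,z,st=None):
    fl,p,M=cam(f,st); d=M@np.array([(u-f['cx'])/fl,(v-f['cy'])/fl,1]); return p+d*(z-p[2])/d[2]
def w2p(f,P,st=None):
    fl,p,M=cam(f,st); c=M.T@(np.asarray(P)-p); return np.array([f['cx']+fl*c[0]/c[2],f['cy']+fl*c[1]/c[2]])
def save(f,n,box=None,s=1):
    im=f['pixels']
    if box: im=im[box[1]:box[3],box[0]:box[2]]
    cv2.imwrite(f'pics/{n}.png',cv2.resize(im,None,fx=s,fy=s,interpolation=cv2.INTER_CUBIC))
def st():
    s=arm.get_state(); print('t',round(s['t'],2),'pos',s['eef_pos'],'rpy',s['ee_rot'],'w',round(s['width'],4),'F',s['force'],'q',s['q']); return s
E
python3 - <<'E'
from h import *
for n in ('top','side'):
    f=arm.grab_frame(n)
    save(f,'b_'+n,(170,100,490,300) if n=='top' else (120,150,440,310),2.5)
    for th in ('tumbler0_c','tumbler1_c','tumbler2_c','rack','peg0','peg1','peg2','notch','gate_hinge','latch_knob','bell_c','notebook_c'):
        print(n,th,[(np.round(d['position'],4).tolist(),round(d['p'],2),w2p(f,d['position']).round(0).tolist()) for d in arm.landmark_of(f,th)[:3]])
E
```

```text
top tumbler0_c [([0.575, 0.2583, 0.004], 0.57, [246.0, 220.0])]
top tumbler1_c []
top tumbler2_c [([0.633, -0.1982, 0.0259], 0.98, [382.0, 201.0]), ([0.8437, -0.0479, 0.0301], 0.9, [336.0, 140.0]), ([0.5894, -0.3176, 0.0242], 0.73, [418.0, 214.0])]
top rack [([0.6241, 0.0449, 0.0922], 0.74, [309.0, 201.0]), ([0.5718, 0.2615, -0.0006], 0.63, [245.0, 221.0]), ([0.6339, -0.1957, 0.0242], 0.31, [381.0, 201.0])]
top peg0 [([0.6383, 0.1932, 0.0131], 0.88, [265.0, 201.0]), ([0.5726, 0.264, 0.0195], 0.67, [244.0, 220.0]), ([0.5072, 0.3348, 0.0135], 0.58, [222.0, 240.0])]
top peg1 [([0.6383, 0.1932, 0.0131], 0.88, [265.0, 201.0]), ([0.5726, 0.264, 0.0195], 0.67, [244.0, 220.0]), ([0.5072, 0.3348, 0.0135], 0.58, [222.0, 240.0])]
top peg2 [([0.6383, 0.1932, 0.0131], 0.88, [265.0, 201.0]), ([0.5726, 0.264, 0.0195], 0.67, [244.0, 220.0]), ([0.5072, 0.3348, 0.0135], 0.58, [222.0, 240.0])]
top notch []
top gate_hinge [([0.7454, 0.1798, 0.0625], 0.85, [268.0, 166.0])]
top latch_knob []
top bell_c []
top notebook_c []
side tumbler0_c []
side tumbler1_c [([0.449, -0.4376, 0.028], 0.71, [166.0, 216.0])
[... 531 characters left out ...]
[391.0, 200.0]), ([0.5741, 0.2612, 0.0186], 0.63, [379.0, 213.0])]
side peg2 [([0.6414, 0.19, 0.0182], 0.96, [365.0, 229.0]), ([0.5116, 0.328, 0.0196], 0.71, [391.0, 200.0]), ([0.5741, 0.2612, 0.0186], 0.63, [379.0, 213.0])]
side notch [([0.6499, 0.0684, 0.0647], 0.89, [330.0, 225.0]), ([0.5736, 0.2594, 0.0003], 0.67, [378.0, 217.0])]
side gate_hinge [([0.7463, 0.1761, 0.0625], 0.82, [372.0, 241.0])]
side latch_knob [([0.6237, 0.0462, 0.0927], 0.78, [321.0, 214.0])]
side bell_c [([0.4413, 0.0528, 0.0248], 0.59, [310.0, 197.0]), ([0.7462, 0.1742, 0.0639], 0.31, [372.0, 240.0])]
side notebook_c [([0.7497, 0.1757, 0.0619], 0.75, [373.0, 242.0]), ([0.3825, 0.5258, 0.0061], 0.73, [428.0, 176.0])]
```

View pics/b_top.png

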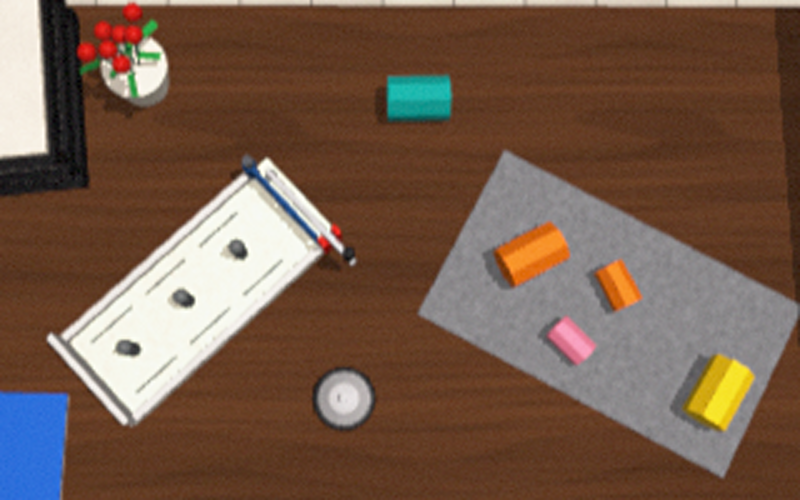

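View pics/b_side.png

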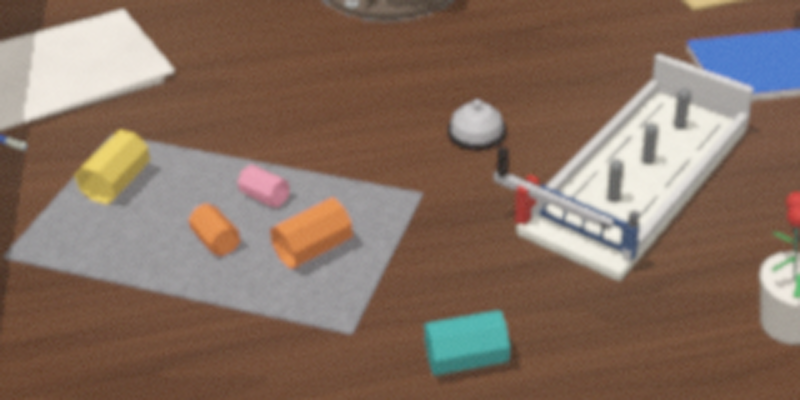

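```bash
cat >> h.py <<'E'
def plan(wps,start=None,step=0.06,dyaw=0.18,yawdir=None):
    """wps: list of (x,y,z,yaw or None[,nrows]); prints rows, 5 per call. yaw continuous"""
    s=arm.get_state()
    p=np.array(s['eef_pos']);y=s['ee_rot'][2]
    if start is not None: p=np.array(start[:3],float);y=start[3]
    rows=[]
    for w in wps:
        t=np.array(w[:3],float);ty=y if w[3] is None else w[3]
        n=max(1,int(np.ceil(np.linalg.norm(t-p)/step)),int(np.ceil(abs(ty-y)/dyaw)))
        if len(w)>4: n=max(n,w[4])
        for i in range(n):
            k=n-i
            c,sn=np.cos(y),np.sin(y); ax=np.array([[c,sn,0],[0,0,-1],[-sn,c,0]])
            d=np.round(ax@((t-p)/k),3); r=round(-(ty-y)/k,3)
            p=p+ax.T@d; y-=r
            rows.append((d.tolist(),r))
    for i in range(0,len(rows),5):
        b=rows[i:i+5]
        print(len(b),'offset',str([[float(v)+0.0 for v in a] for a,_ in b]).replace(' ',''),'roll',str([float(r) for _,r in b]).replace(' ',''))
    print('end',p,y)
E
python3 - <<'E'
from h import *
from scipy.optimize import least_squares
# rack fit from pegs/notch/hinge/knob
obs=[((0,-.095),(.6398,.1916)),((0,0),(.5734,.2618)),((0,.095),(.5092,.3314))]
A=np.array([o[0] for o in obs]);B=np.array([o[1] for o in obs])
def f(p): c,s=np.cos(p[2]),np.sin(p[2]); return ((A@np.array([[c,s],[-s,c]])+p[:2])-B).ravel()
r=least_squares(f,[.57,.26,.75]); print(r.x,r.fun)
c,s=np.cos(r.x[2]),np.sin(r.x[2])
for n,P in (('notch',(.6499,.0684)),('hinge',(.7459,.178)),('knob',(.624,.0455))):
    d=np.array(P)-r.x[:2]; print(n,[c*d[0]+s*d[1],-s*d[0]+c*d[1]])
plan([(0.45,0.33,0.226,-2.9),(0.6,0.02,0.226,-3.958)])
E
```

```text
[0.5741 0.2616 0.7514] [-0.0008  0.0006  0.0007 -0.0002  0.0001 -0.0004]
notch [np.float64(-0.07652271590435308), np.float64(-0.19290179296314774)]
hinge [np.float64(0.06844735841799894), np.float64(-0.17834715277619306)]
knob [np.float64(-0.1110817048589118), np.float64(-0.19195507101944315)]
5 offset [[0.03,0.0,0.043],[0.023,0.0,0.046],[0.017,0.0,0.049],[0.009,0.0,0.051],[0.002,0.0,0.052]] roll [0.144,0.144,0.145,0.144,0.145]
5 offset [[-0.006,0.001,0.052],[-0.012,0.0,0.056],[-0.022,0.0,0.053],[-0.03,0.0,0.049],[-0.039,0.0,0.042]] roll [0.144,0.176,0.176,0.177,0.176]
2 offset [[-0.045,0.0,0.035],[-0.051,0.0,0.027]] roll [0.177,0.176]
end [0.5998 0.0199 0.2255] -3.9576419349001197
```

Call:
move_arm(jaw=[0,0,0,0,0], offset=[[0.03,0.0,0.043],[0.023,0.0,0.046],[0.017,0.0,0.049],[0.009,0.0,0.051],[0.002,0.0,0.052]], roll=[0.144,0.144,0.145,0.144,0.145])

```text
t: 2.08
eef_pos: [0.4254, 0.3742, 0.2268]
ee_rot: [-1.571, 0.001, -2.76]
force: [0.5, 0.1, -0.6]
width: 0.0881
```

Call:
move_arm(jaw=[0,0,0,0,0], offset=[[-0.006,0.001,0.052],[-0.012,0.0,0.056],[-0.022,0.0,0.053],[-0.03,0.0,0.049],[-0.039,0.0,0.042]], roll=[0.144,0.176,0.176,0.177,0.176])

```text
t: 2.7
eef_pos: [0.551, 0.1218, 0.226]
ee_rot: [-1.571, 0.001, 2.673]
force: [1.5, 1.4, 0.7]
width: 0.0878
```

Call:
move_arm(jaw=[0,0,0], offset=[[-0.045,0.0,0.035],[-0.051,0.0,0.027],[0,0,0]], roll=[0.177,0.176,0])

```text
t: 3.08
eef_pos: [0.6007, 0.0165, 0.2251]
ee_rot: [-1.57, 0.0, 2.319]
force: [-0.2, -0.0, -0.4]
width: 0.0876
```

Run:
```python
from h import *
s=st()
f=arm.grab_frame('wrist'); save(f,'c_wrist')
for th in ('latch_knob','notch','gate_hinge'):
    print(th,[(np.round(d['position'],4).tolist(),round(d['p'],2),w2p(f,d['position'],s).round(0).tolist()) for d in arm.landmark_of(f,th)[:3]])
```

```text
t 3.08 pos [0.6007 0.0165 0.2251] rpy [-1.5699  0.0001  2.3189] w 0.0876 F [-0.1718 -0.0051 -0.4416] q [ 0.3525  0.2393 -0.16    0.0004 -1.1723 -1.1754]
latch_knob [([0.6204, 0.0448, 0.0953], 0.92, [329.0, 230.0]), ([0.6453, 0.0701, 0.0682], 0.49, [329.0, 255.0])]
notch [([0.6496, 0.0698, 0.0688], 0.77, [326.0, 258.0])]
gate_hinge []
```

View pics/c_wrist.png

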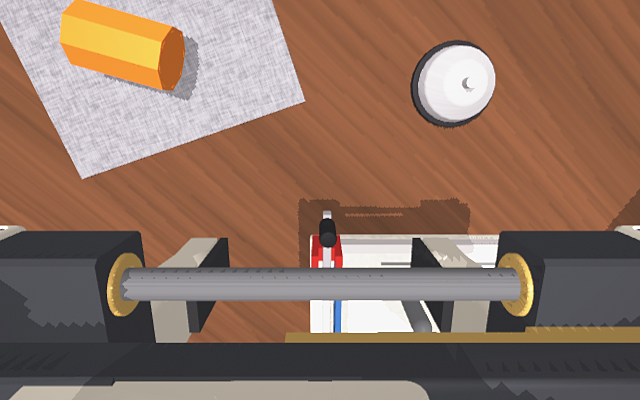

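Run:
```python
from h import *
s=arm.get_state(); f=arm.grab_frame('wrist')
print(p2w(f,328,225,0.111,s))
k=np.array([0.6235,0.0455])
print(w2p(f,[*k,.111],s),w2p(f,[*k,.072],s))
plan([(0.6235,0.0455,0.14,2.322),(0.6235,0.0455,0.078,2.322,3)])
```

```text
[0.6127 0.0418 0.111 ]
[322.1832 236.9163] [321.9132 221.8473]
5 offset [[0.001,0.043,-0.017],[0.0,0.043,-0.017],[0.0,0.021,0.0],[0.0,0.02,0.0],[0.0,0.021,0.0]] roll [0.003,0.002,0.0,0.0,0.0]
end [0.6236 0.0449 0.0778] 2.322481135023353
```

Run:
```python
from h import *
plan([(0.621,0.0475,0.135,2.322)])
```

```text
2 offset [[0.002,0.045,-0.017],[0.003,0.046,-0.017]] roll [0.003,0.002]
end [0.6209 0.0479 0.1348] 2.322481135023353
```

Call:
move_arm(jaw=[0,0,0], offset=[[0.003,0.045,-0.017],[0.003,0.045,-0.017],[0,0,0]], roll=[0.002,0.001,0])

```text
t: 3.7
eef_pos: [0.6183, 0.049, 0.1321]
ee_rot: [-1.565, -0.003, 2.325]
force: [-0.6, 1.0, -0.1]
width: 0.0875
```

Run:
```python
from h import *
s=st()
f=arm.grab_frame('wrist'); save(f,'d_wrist')
for th in ('latch_knob','notch','gate_hinge'):
    print(th,[(np.round(d['position'],4).tolist(),round(d['p'],2),w2p(f,d['position'],s).round(0).tolist()) for d in arm.landmark_of(f,th)[:3]])
print(w2p(f,[.621,.0475,.111],s),w2p(f,[.621,.0475,.072],s))
```

```text
t 3.7 pos [0.6183 0.049  0.1321] rpy [-1.565  -0.003   2.3253] w 0.0875 F [-0.5662  0.998  -0.0574] q [ 0.3929  0.3473 -0.2331 -0.0009 -0.9968 -1.2087]
latch_knob [([0.6213, 0.045, 0.0941], 0.72, [312.0, 228.0])]
notch [([0.6491, 0.069, 0.0683], 0.89, [310.0, 267.0])]
gate_hinge []
[314.7633 240.9699] [315.4194 219.0687]
```

View pics/d_wrist.png

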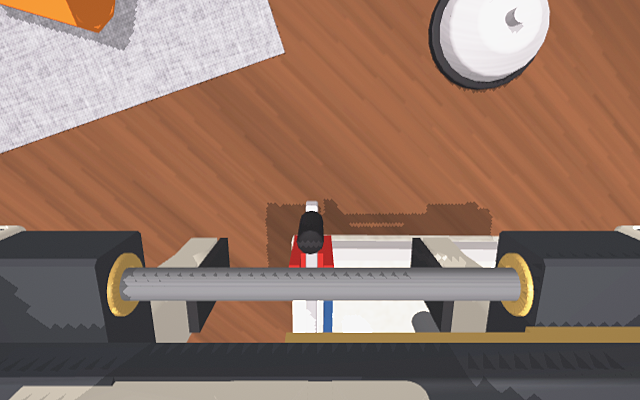

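Call:
move_arm(jaw=[0,0,0,0], offset=[[-0.004,0.014,-0.001],[0,0.02,0],[0,0.02,0],[0,0,0]], roll=[0.0,0,0,0])

```text
t: 4.4
eef_pos: [0.623, 0.0447, 0.0802]
ee_rot: [-1.569, -0.001, 2.322]
force: [-1.2, -0.3, -0.4]
width: 0.0877
```

Run:
```python
from h import *
s=st()
f=arm.grab_frame('wrist'); save(f,'e_wrist')
```

```text
t 4.4 pos [0.623  0.0447 0.0802] rpy [-1.5685 -0.0012  2.3219] w 0.0877 F [-1.2426 -0.3246 -0.4481] q [ 0.3835  0.4044 -0.2815 -0.0004 -0.8875 -1.2029]
```

View pics/e_wrist.png

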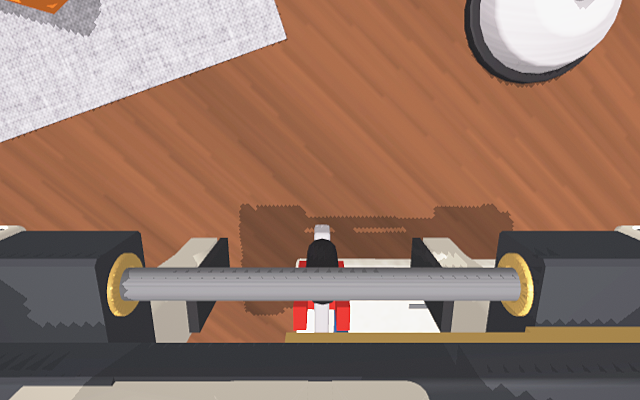

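Call:
move_arm(jaw=[1,1,1,1,1], offset=[[0,0.002,0],[0,0,0],[0,0,0],[0,0,0],[0,0,0]], roll=[0,0,0,0,0], grip_force=15)

```text
t: 5.08
eef_pos: [0.624, 0.0454, 0.0797]
ee_rot: [-1.571, 0.0, 2.323]
force: [-1.0, -0.2, 1.1]
width: 0.0429
```

Run:
```python
from h import *
s=st()
f=arm.grab_frame('wrist'); save(f,'e2_wrist')
```

```text
t 5.08 pos [0.624  0.0454 0.0797] rpy [-1.5709  0.0001  2.3226] w 0.0429 F [-0.9635 -0.1981  1.0997] q [ 0.3842  0.405  -0.282   0.     -0.8836 -1.2032]
```

View pics/e2_wrist.png

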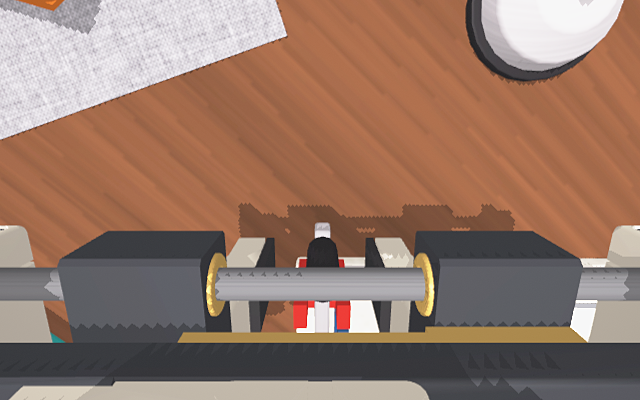

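Call:
move_arm(jaw=[1,1,1,1,1], offset=[[0,0,0],[0,0,0],[0,0,0],[0,0,0],[0,0,0]], roll=[0,0,0,0,0])

```text
t: 5.75
eef_pos: [0.6239, 0.0454, 0.0795]
ee_rot: [-1.571, -0.0, 2.323]
force: [1.1, -0.1, -0.3]
width: 0.0146
```

Run:
```python
from h import *
s=st()
h=np.array([0.746,0.178]); 
p=s['eef_pos'][:2]; print(p-h,np.linalg.norm(p-h),np.arctan2(*(h-p)[::-1]))
```

```text
t 5.75 pos [0.6239 0.0454 0.0795] rpy [-1.5708 -0.      2.3226] w 0.0146 F [ 1.0984 -0.1137 -0.3139] q [ 0.3842  0.4052 -0.2821 -0.     -0.8836 -1.2032]
[-0.1221 -0.1326] 0.18022150025221517 0.8267995827360383
```

Call:
move_arm(jaw=[1,1,1,1,1], offset=[[0,-0.01,-0.002],[0,-0.01,-0.003],[0,-0.009,-0.004],[0,-0.009,-0.004],[0,0,0]], roll=[0,0,0,0,0])

```text
t: 6.38
eef_pos: [0.6338, 0.0543, 0.1185]
ee_rot: [-1.571, 0.001, 2.323]
force: [-0.9, 0.2, -1.6]
width: 0.0144
```

Run:
```python
from h import *
s=st()
f=arm.grab_frame('wrist'); save(f,'f_wrist')
f=arm.grab_frame('side'); save(f,'f_side',(250,150,450,280),4)
h=np.array([0.746,0.178]); p=s['eef_pos'][:2]
a0=np.arctan2(*(p-h)[::-1]); r=np.linalg.norm(p-h)
plan([(*(h+r*np.array([np.cos(a0+t),np.sin(a0+t)])),s['eef_pos'][2],s['ee_rot'][2]+t) for t in np.arange(1,11)*0.08])
```

```text
t 6.38 pos [0.6338 0.0543 0.1185] rpy [-1.5714  0.0006  2.3227] w 0.0144 F [-0.9433  0.246  -1.5588] q [ 0.3919  0.3798 -0.2183  0.0004 -0.9719 -1.211 ]
5 offset [[-0.013,-0.001,-0.002],[-0.014,0.0,-0.002],[-0.013,0.0,-0.001],[-0.013,0.0,-0.002],[-0.013,0.0,-0.002]] roll [-0.08,-0.08,-0.08,-0.08,-0.08]
5 offset [[-0.014,0.0,-0.001],[-0.013,0.0,-0.002],[-0.013,0.0,-0.001],[-0.013,0.0,-0.002],[-0.014,0.0,-0.002]] roll [-0.08,-0.08,-0.08,-0.08,-0.08]
end [0.7569 0.0116 0.1187] 3.122492784651664
```

View pics/f_side.png

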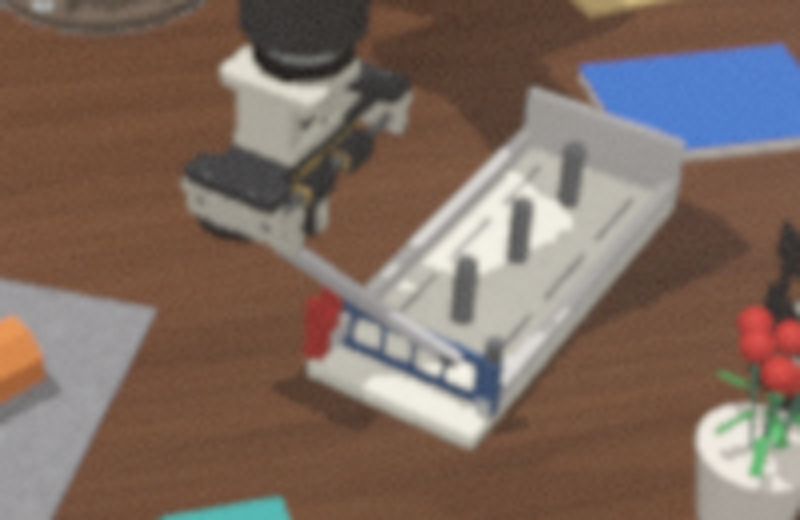

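View pics/f_wrist.png

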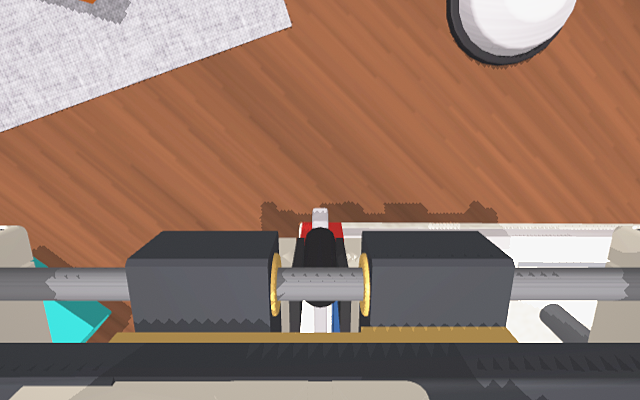

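The bar is lifted clear of the red keeper, so I'll swing the gate open.

Call:
move_arm(jaw=[1,1,1,1,1], offset=[[-0.013,0,-0.002],[-0.014,0,-0.002],[-0.013,0,-0.001],[-0.013,0,-0.002],[-0.013,0,-0.002]], roll=[-0.08,-0.08,-0.08,-0.08,-0.08])

```text
t: 7.1
eef_pos: [0.6905, 0.0195, 0.1176]
ee_rot: [-1.569, -0.001, 2.725]
force: [-1.4, -4.5, 2.4]
width: 0.0145
```

Call:
move_arm(jaw=[1,1,1,1,1], offset=[[-0.014,0,-0.001],[-0.013,0,-0.002],[-0.013,0,-0.001],[-0.013,0,-0.002],[0,0,0]], roll=[-0.08,-0.08,-0.08,-0.08,0])

```text
t: 7.72
eef_pos: [0.7437, 0.0097, 0.1175]
ee_rot: [-1.569, 0.0, 3.043]
force: [0.1, -5.3, 3.1]
width: 0.0145
```

Run:
```python
from h import *
s=st()
f=arm.grab_frame('side'); save(f,'g_side',(250,150,450,280),4)
```

```text
t 7.72 pos [0.7437 0.0097 0.1175] rpy [-1.5693  0.0004  3.0429] w 0.0145 F [ 0.0677 -5.2527  3.1193] q [ 0.2746  0.5411  0.0485  0.0018 -1.0784 -0.3742]
```

View pics/g_side.png

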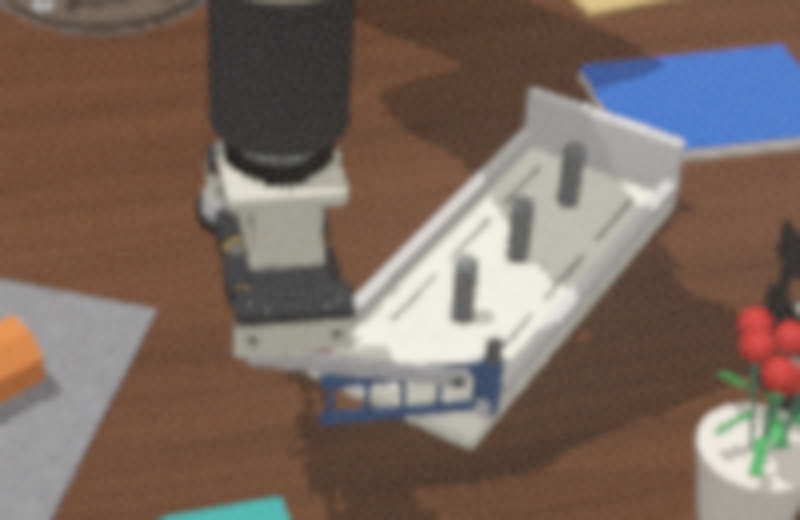

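Call:
move_arm(jaw=[1,1,1,1,1], offset=[[0,0.009,0.004],[0,0.009,0.004],[0,0.009,0.003],[0,0.008,0.002],[0,0,0]], roll=[0,0,0,0,0])

```text
t: 8.4
eef_pos: [0.7408, -0.0019, 0.0812]
ee_rot: [-1.57, -0.002, 3.042]
force: [0.4, -1.8, 0.7]
width: 0.0145
```

Call:
move_arm(jaw=[0.6,0.6,0.6,0.6,0.6], offset=[[0,0,0],[0,0,0],[0,0,0],[0,-0.02,0],[0,-0.05,0]], roll=[0,0,0,0,0])

```text
t: 9.02
eef_pos: [0.7401, -0.0019, 0.1517]
ee_rot: [-1.57, -0.005, 3.043]
force: [1.5, -0.3, 0.8]
width: 0.0348
```

Call:
move_arm(jaw=[0,0,0], offset=[[0,-0.06,0],[-0.05,-0.02,0.03],[-0.05,0,0.03]], roll=[0,0,0])

```text
t: 9.4
eef_pos: [0.8373, -0.0715, 0.24]
ee_rot: [-1.572, 0.009, 3.044]
force: [0.0, 1.0, -0.0]
width: 0.0595
```

Run:
```python
from h import *
s=st()
f=arm.grab_frame('side'); save(f,'h_side',(250,150,450,280),4)
f=arm.grab_frame('top'); save(f,'h_top',(230,120,490,300),3)
print([(d['position'],d['p']) for d in arm.landmark_of(f,'latch_knob')])
```

```text
t 9.4 pos [ 0.8373 -0.0715  0.24  ] rpy [-1.5719  0.0086  3.0444] w 0.0595 F [ 0.026   1.0069 -0.0252] q [ 0.1455  0.6331  0.4904  0.001  -1.4194 -0.2428]
[([0.7389, -0.005, 0.0932], 0.54)]
```

View pics/h_side.png

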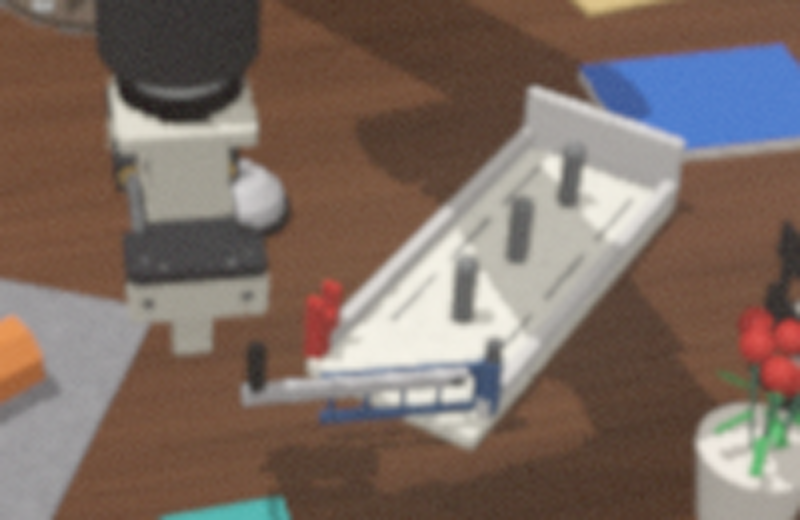

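View pics/h_top.png

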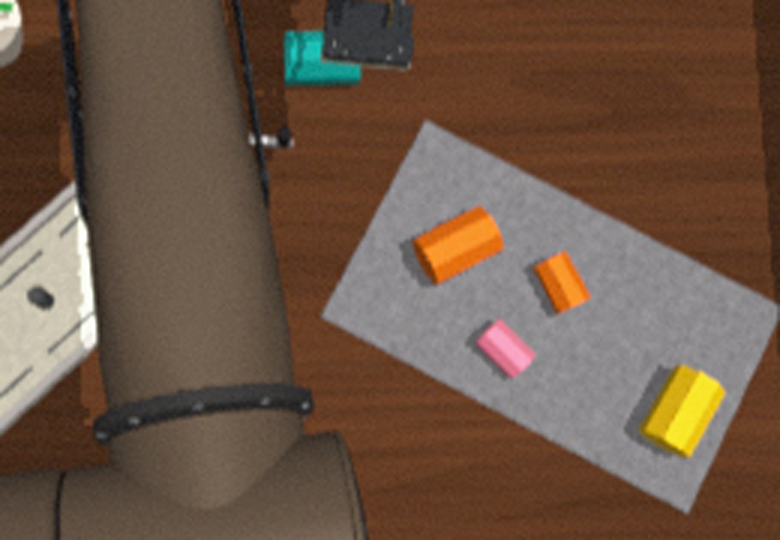

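The gate is open about 0.7 rad with the bar down. The tumblers haven't moved. Next I'll view the orange one up close.

Run:
```python
from h import *
plan([(0.599,-0.116,0.2,3.53)])
```

```text
5 offset [[0.046,0.006,0.013],[0.047,0.006,0.009],[0.048,0.006,0.004],[0.048,0.006,-0.001],[0.049,0.007,-0.006]] roll [-0.098,-0.098,-0.098,-0.098,-0.098]
end [ 0.5986 -0.1157  0.2   ] 3.529843181059659
```

Call:
move_arm(jaw=[0,0,0,0,0], offset=[[0.046,0.006,0.013],[0.047,0.006,0.009],[0.048,0.006,0.004],[0.048,0.006,-0.001],[0.049,0.007,-0.006]], roll=[-0.098,-0.098,-0.098,-0.098,-0.098])

```text
t: 10.18
eef_pos: [0.596, -0.1139, 0.2032]
ee_rot: [-1.57, 0.002, -2.746]
force: [-0.1, -0.2, 0.2]
width: 0.0876
```

Call:
move_arm(jaw=[0,0], offset=[[0,0,0],[0,0,0]], roll=[0,0])

```text
t: 10.42
eef_pos: [0.5982, -0.1137, 0.2036]
ee_rot: [-1.57, 0.003, -2.751]
force: [0.7, -0.4, -0.7]
width: 0.0872
```

Run:
```python
from h import *
s=st()
f=arm.grab_frame('wrist'); save(f,'i_wrist')
print([(d['position'],d['p']) for d in arm.landmark_of(f,'tumbler2_c')])
```

```text
t 10.43 pos [ 0.5982 -0.1137  0.2036] rpy [-1.5696  0.0029 -2.7505] w 0.0872 F [ 0.6807 -0.4255 -0.6877] q [ 0.1328  0.2647 -0.1763  0.0004 -1.1267  0.2581]
[([0.6343, -0.2005, 0.0268], 0.98), ([0.8494, -0.0512, 0.0297], 0.94), ([0.5169, -0.2502, 0.02], 0.65)]
```

View pics/i_wrist.png

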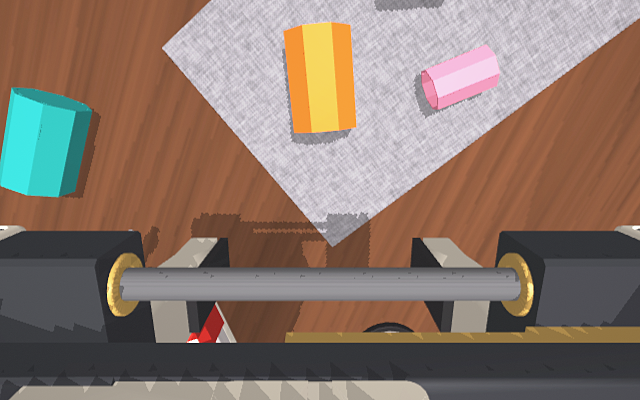

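```bash
cat > tum.py <<'E'
from h import *
def axis(f,s,a,b,z=0.056):
    A=p2w(f,*a,z,s);B=p2w(f,*b,z,s) # A mouth end, B closed end
    d=(A-B)[:2]; L=np.linalg.norm(d); d/=L
    print('mouth',A,'closed',B,'L',L,'mid',(A+B)/2,'d',d,'ang',np.arctan2(d[1],d[0]))
    return (A+B)/2,d
E
python3 - <<'E'
from tum import *
s=arm.get_state(); f=arm.grab_frame('wrist')
im=f['pixels']; hsv=cv2.cvtColor(im,cv2.COLOR_BGR2HSV)
axis(f,s,(319.5,24),(325.5,132))
save(f,'i2',(270,0,370,150),5)
E
```

```text
mouth [ 0.6498 -0.2356  0.056 ] closed [ 0.6133 -0.1603  0.056 ] L 0.08373683211856274 mid [ 0.6315 -0.198   0.056 ] d [ 0.4364 -0.8997] ang -1.1191540017432164
```

View pics/i2.png

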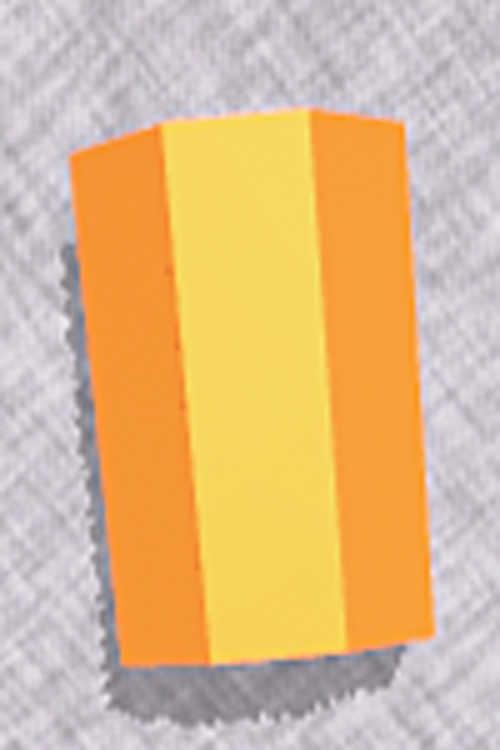

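Run:
```python
from tum import *
s=arm.get_state(); f=arm.grab_frame('wrist')
m,d=axis(f,s,(317.4,23),(325.7,131.6))
y=np.arctan2(d[1],d[0])-np.pi/2; print(y)
g=m[:2]-0.029*d
plan([(*(g-0.0*d),0.09,y),(*g,0.01,y,3)])
```

```text
mouth [ 0.6514 -0.2356  0.056 ] closed [ 0.6131 -0.1607  0.056 ] L 0.08410491731416544 mid [ 0.6322 -0.1982  0.056 ] d [ 0.4555 -0.8902] ang -1.0978499437216618
-2.6686462705165583
5 offset [[0.001,0.037,0.021],[0.002,0.037,0.02],[0.002,0.038,0.021],[0.0,0.027,0.0],[0.0,0.026,0.0]] roll [-0.027,-0.027,-0.028,0.0,0.0]
1 offset [[0.0,0.027,0.0]] roll [0.0]
end [ 0.6191 -0.1724  0.0097] -2.66846215548331
```

Call:
move_arm(jaw=[0,0,0,0,0], offset=[[0.001,0.037,0.021],[0.002,0.037,0.02],[0.002,0.038,0.021],[0,0,0],[0,0.02,0]], roll=[-0.027,-0.027,-0.028,0,0])

```text
t: 11.25
eef_pos: [0.6202, -0.1729, 0.0709]
ee_rot: [-1.569, 0.002, -2.669]
force: [0.4, 0.4, 0.4]
width: 0.0875
```

Run:
```python
from h import *
s=st()
f=arm.grab_frame('wrist'); save(f,'j_wrist')
plan([(0.6191,-0.1724,0.01,None,3)])
```

```text
t 11.25 pos [ 0.6202 -0.1729  0.0709] rpy [-1.569   0.0021 -2.6689] w 0.0875 F [0.4002 0.3911 0.3854] q [ 0.0311  0.4387 -0.2501  0.001  -0.8793  0.441 ]
3 offset [[0.0,0.019,0.0],[0.0,0.019,0.0],[-0.001,0.02,0.0]] roll [-0.0,-0.0,-0.0]
end [ 0.6191 -0.1719  0.0096] -2.6694474543255984
```

View pics/j_wrist.png

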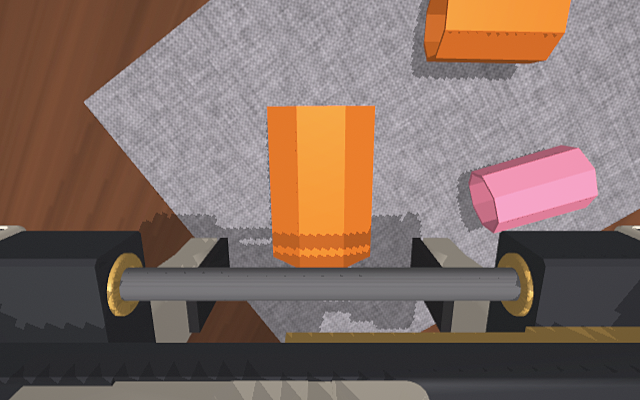

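Call:
move_arm(jaw=[0,0,0,0.2,0.4], offset=[[0,0.02,0],[0,0.02,0],[0,0.02,0],[0,0,0],[0,0,0]], roll=[0,0,0,0,0], grip_force=8)

```text
t: 11.92
eef_pos: [0.6194, -0.1726, 0.011]
ee_rot: [-1.57, 0.001, -2.668]
force: [0.9, -1.2, 0.6]
width: 0.0728
```

Call:
move_arm(jaw=[0.6,0.6,0.6,0.6,0.6], offset=[[0,0,0],[0,0,0],[0,0,0],[0,0,0],[0,0,0]], roll=[0,0,0,0,0], grip_force=8)

```text
t: 12.55
eef_pos: [0.619, -0.1727, 0.0106]
ee_rot: [-1.57, 0.001, -2.668]
force: [-0.8, 1.3, 6.1]
width: 0.0562
```

Run:
```python
from h import *
s=st()
f=arm.grab_frame('wrist'); save(f,'k_wrist')
```

```text
t 12.55 pos [ 0.619  -0.1727  0.0106] rpy [-1.57    0.0012 -2.6684] w 0.0562 F [-0.7958  1.2915  6.1282] q [ 0.031   0.5086 -0.301   0.0003 -0.7597  0.442 ]
```

View pics/k_wrist.png

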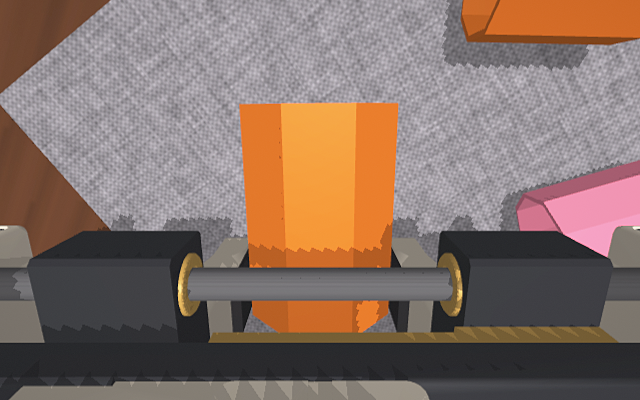

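Call:
move_arm(jaw=[0.6,0.6,0.6,0.6,0.6], offset=[[0,-0.015,0],[0,-0.02,0],[0,-0.03,0],[0,-0.03,0],[0,0,0]], roll=[0,0,0,0,0], grip_force=3)

```text
t: 13.22
eef_pos: [0.6201, -0.173, 0.1083]
ee_rot: [-1.568, 0.005, -2.668]
force: [-0.1, -0.1, -1.7]
width: 0.0557
```

Run:
```python
from h import *
s=st()
f=arm.grab_frame('wrist'); save(f,'l_wrist')
f=arm.grab_frame('side'); save(f,'l_side',(150,150,350,280),4)
```

```text
t 13.22 pos [ 0.6201 -0.173   0.1083] rpy [-1.5679  0.0046 -2.6682] w 0.0557 F [-0.0897 -0.067  -1.6912] q [ 0.0308  0.3984 -0.2155  0.0007 -0.9514  0.4421]
```

View pics/l_wrist.png

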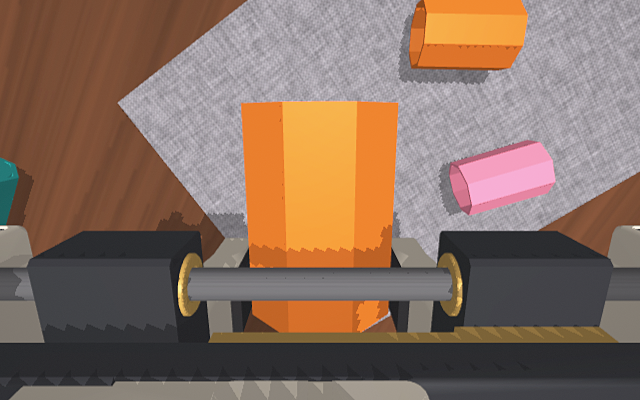

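View pics/l_side.png

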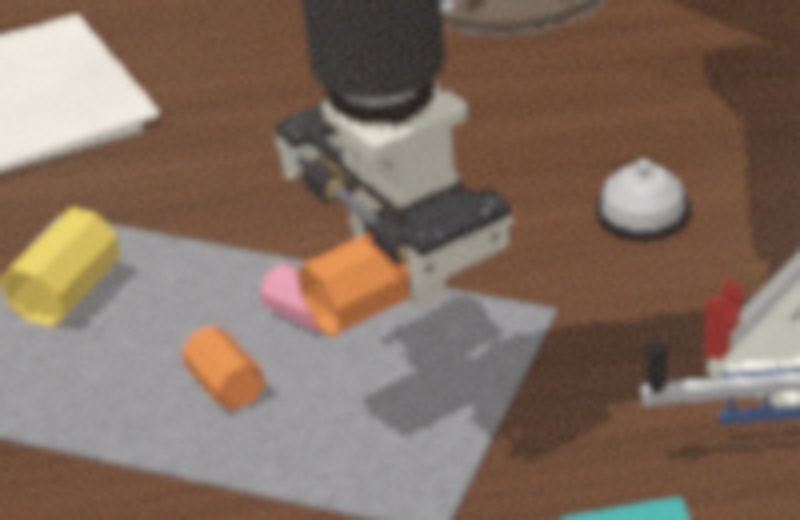

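Run:
```python
from h import *
f=arm.grab_frame('side'); save(f,'m_side',(205,195,265,245),12)
im=cv2.imread('pics/c_wrist.png')[0:110,40:220]; cv2.imwrite('pics/m_c.png',cv2.resize(im,None,fx=4,fy=4,interpolation=cv2.INTER_CUBIC))
```

```text
(no output)
```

View pics/m_side.png

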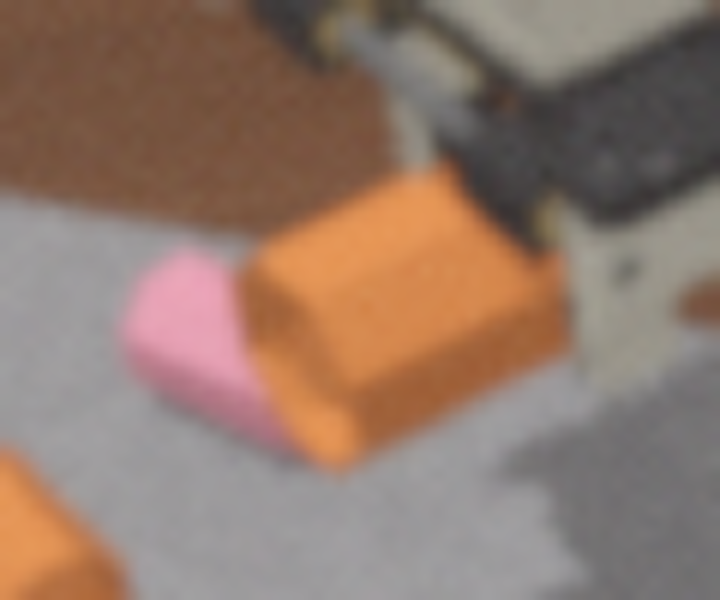

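View pics/m_c.png

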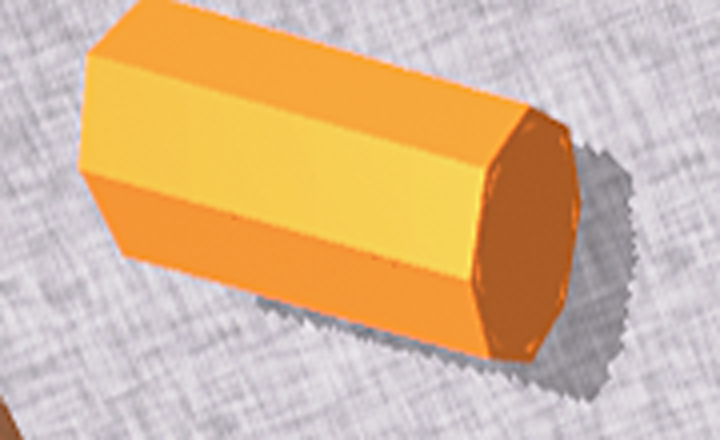

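The tumbler is held 13 mm from its closed end but doesn't swing under gravity. I'll turn it mouth-down by pushing its lower lip against the peg and following an arc. The first move is to carry it to a spot just before peg1.

Run:
```python
from h import *
plan([(0.56,0.02,0.15,-1.75),(0.5047,0.1967,0.12,-0.8194)])
```

```text
5 offset [[-0.006,-0.008,-0.033],[-0.011,-0.008,-0.032],[-0.016,-0.007,-0.03],[-0.02,-0.008,-0.027],[-0.024,-0.007,-0.023]] roll [-0.153,-0.153,-0.153,-0.153,-0.153]
5 offset [[-0.027,-0.008,-0.019],[-0.027,0.005,-0.014],[-0.029,0.005,-0.01],[-0.031,0.005,-0.005],[-0.031,0.005,-0.001]] roll [-0.154,-0.155,-0.155,-0.155,-0.155]
2 offset [[-0.031,0.005,0.004],[-0.029,0.005,0.009]] roll [-0.155,-0.156]
end [0.5052 0.1968 0.1204] -0.818938325584018
```

Call:
move_arm(jaw=[0.6,0.6,0.6,0.6,0.6], offset=[[-0.006,-0.008,-0.033],[-0.011,-0.008,-0.032],[-0.016,-0.007,-0.03],[-0.02,-0.008,-0.027],[-0.024,-0.007,-0.023]], roll=[-0.153,-0.153,-0.153,-0.153,-0.153], grip_force=6)

```text
t: 14.0
eef_pos: [0.5692, -0.0108, 0.1418]
ee_rot: [-1.573, -0.001, -1.899]
force: [0.7, 0.9, -1.4]
width: 0.0555
```

Call:
move_arm(jaw=[0.6,0.6,0.6,0.6,0.6], offset=[[-0.027,-0.008,-0.019],[-0.027,0.005,-0.014],[-0.029,0.005,-0.01],[-0.031,0.005,-0.005],[-0.031,0.005,-0.001]], roll=[-0.154,-0.155,-0.155,-0.155,-0.155])

```text
t: 14.62
eef_pos: [0.5231, 0.1385, 0.1295]
ee_rot: [-1.573, -0.0, -1.125]
force: [0.4, -0.8, -0.0]
width: 0.056
```

Call:
move_arm(jaw=[0.6,0.6,0.6], offset=[[-0.031,0.005,0.004],[-0.029,0.005,0.009],[0,0,0]], roll=[-0.155,-0.156,0])

```text
t: 15.0
eef_pos: [0.5045, 0.1978, 0.1193]
ee_rot: [-1.573, 0.0, -0.815]
force: [0.2, -0.5, -1.2]
width: 0.0564
```

Run:
```python
from h import *
s=st()
f=arm.grab_frame('wrist'); save(f,'n_wrist')
for P in ([.5741,.2616,.08],[.6398,.1916,.08],[.5092,.3314,.08]): print(w2p(f,P,s))
f=arm.grab_frame('side'); save(f,'n_side',(290,140,450,260),5)
plan([(0.5047,0.1967,0.076,-0.8194)])
```

```text
t 15.0 pos [0.5045 0.1978 0.1193] rpy [-1.5732  0.0003 -0.8149] w 0.0564 F [ 0.2245 -0.5203 -1.232 ] q [ 0.7353  0.2397 -0.4247 -0.0003 -0.9089  1.5916]
[321.6492  57.518 ]
[505.8298  57.925 ]
[138.5448  56.1943]
1 offset [[0.0,0.044,0.0]] roll [0.0]
end [0.5051 0.1966 0.0758] -0.8190476879019046
```

View pics/n_wrist.png

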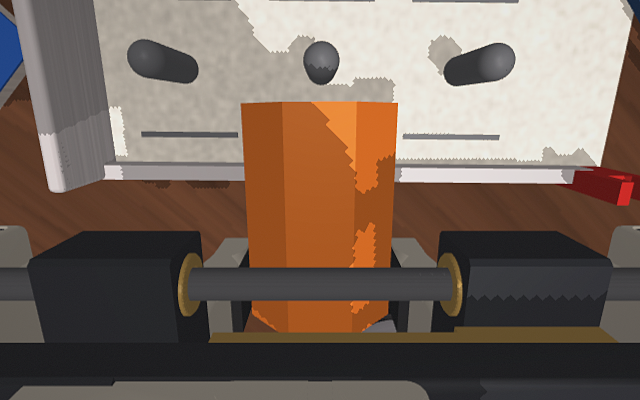

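View pics/n_side.png

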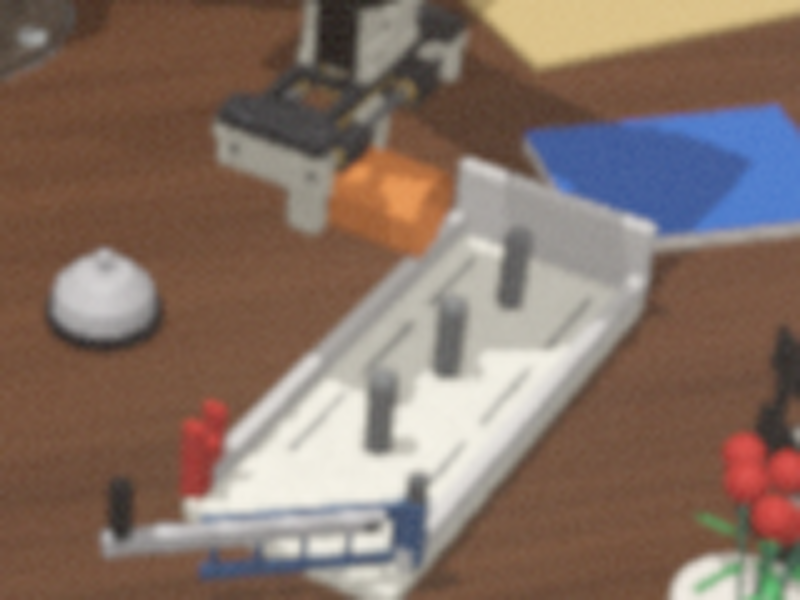

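Call:
move_arm(jaw=[0.6,0.6,0.6], offset=[[0,0.043,0],[0,0,0.011],[0,0,0]], roll=[0,0,0])

```text
t: 15.48
eef_pos: [0.5152, 0.2047, 0.0785]
ee_rot: [-1.57, -0.001, -0.819]
force: [-0.1, 0.2, -0.6]
width: 0.0558
```

```bash
cat > arcp.py <<'E'
from h import *
def arc(peg,ths,L=0.0707,zq=0.070,bias=0.004,u=(0.7307,0.6827),yaw=-0.8194,dz=0.0):
    u=np.array(u); s=arm.get_state()
    G=s['eef_pos'][:2]-np.array(peg); print('now s',G@u,'lat',G@np.array([u[1],-u[0]]),'z',s['eef_pos'][2])
    w=[]
    for t in np.radians(ths):
        ss=-0.010-L*np.cos(t)+0.025*np.sin(t)+bias; z=zq+L*np.sin(t)+0.025*np.cos(t)-0.019+dz
        p=np.array(peg)+ss*u; print('s',round(ss,4),'z',round(z,4)); w.append((*p,z,yaw))
    plan(w)
E
python3 - <<'E'
from arcp import *
st()
f=arm.grab_frame('wrist'); save(f,'o_wrist')
arc((.5741,.2616),[0,10,20,30,40])
E
```

```text
t 15.47 pos [0.5152 0.2047 0.0785] rpy [-1.5702 -0.0007 -0.8191] w 0.0558 F [-0.0609  0.2302 -0.5911] q [ 0.732   0.305  -0.4457  0.001  -0.8194  1.5898]
now s -0.08206838399009725 lat 0.001199901344191487 z 0.078741561063609
s -0.0767 z 0.076
s -0.0713 z 0.0879
s -0.0639 z 0.0987
s -0.0547 z 0.108
s -0.0441 z 0.1156
5 offset [[-0.001,0.003,0.005],[0.0,-0.012,0.006],[0.0,-0.011,0.007],[0.0,-0.009,0.009],[0.0,-0.008,0.011]] roll [0.0,0.0,0.0,0.0,0.0]
end [0.542  0.2314 0.1157] -0.8191086975608466
```

View pics/o_wrist.png

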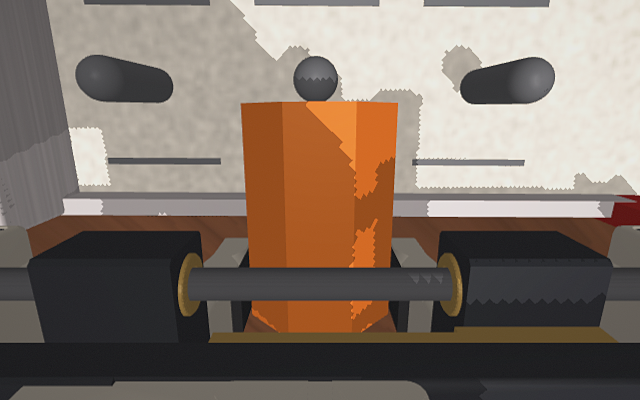

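Call:
move_arm(jaw=[0.6,0.6,0.6,0.6], offset=[[-0.001,0.003,0.005],[0,-0.01,0.006],[0,-0.01,0.008],[0,0,0]], roll=[0,0,0,0], grip_force=5)

```text
t: 16.02
eef_pos: [0.5285, 0.2194, 0.0963]
ee_rot: [-1.567, -0.0, -0.818]
force: [0.2, -1.0, -1.3]
width: 0.0557
```

Run:
```python
from arcp import *
st()
f=arm.grab_frame('wrist'); save(f,'p_wrist')
arc((.5741,.2616),[30,40,50,60])
```

```text
t 16.02 pos [0.5285 0.2194 0.0963] rpy [-1.5668 -0.0005 -0.8182] w 0.0557 F [ 0.1912 -0.9776 -1.3157] q [ 0.7355  0.3078 -0.3899  0.0005 -0.8691  1.5876]
now s -0.06278153700558056 lat -0.0003995576686443099 z 0.09559665910854663
s -0.0547 z 0.108
s -0.0441 z 0.1156
s -0.0323 z 0.1212
s -0.0197 z 0.1247
4 offset [[0.0,-0.012,0.008],[0.0,-0.008,0.011],[0.0,-0.006,0.011],[0.0,-0.003,0.013]] roll [0.001,0.0,0.0,0.0]
end [0.5594 0.2484 0.1246] -0.819380287597981
```

View pics/p_wrist.png

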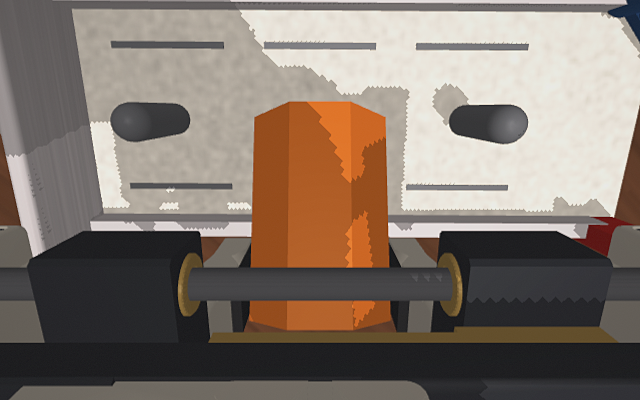

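The tumbler is tilting mouth-down on the peg as planned, so I'll carry on along the arc.

Call:
move_arm(jaw=[0.6,0.6,0.6,0.6,0.6], offset=[[0,-0.01,0.009],[0,-0.008,0.011],[0,-0.006,0.011],[0,-0.004,0.013],[0,0,0]], roll=[0,0,0,0,0])

```text
t: 16.7
eef_pos: [0.5602, 0.2491, 0.1229]
ee_rot: [-1.569, -0.0, -0.818]
force: [0.2, -0.8, -1.4]
width: 0.0556
```

Run:
```python
from arcp import *
st()
f=arm.grab_frame('wrist'); save(f,'q_wrist')
arc((.5741,.2616),[70,80,90],bias=0.007)
f=arm.grab_frame('side'); save(f,'q_side',(290,140,450,260),5)
```

```text
t 16.7 pos [0.5602 0.2491 0.1229] rpy [-1.5695 -0.0003 -0.8183] w 0.0556 F [ 0.1935 -0.764  -1.4308] q [ 0.7368  0.3411 -0.267   0.0004 -0.9613  1.5863]
now s -0.019574060246678283 lat -0.0004649906847617396 z 0.1224361912334718
s -0.0037 z 0.126
s 0.0093 z 0.125
s 0.022 z 0.1217
3 offset [[0.0,-0.004,0.016],[0.0,0.001,0.013],[0.0,0.004,0.013]] roll [0.001,-0.0,-0.0]
end [0.5902 0.2773 0.1214] -0.8195025685904312
```

View pics/q_wrist.png

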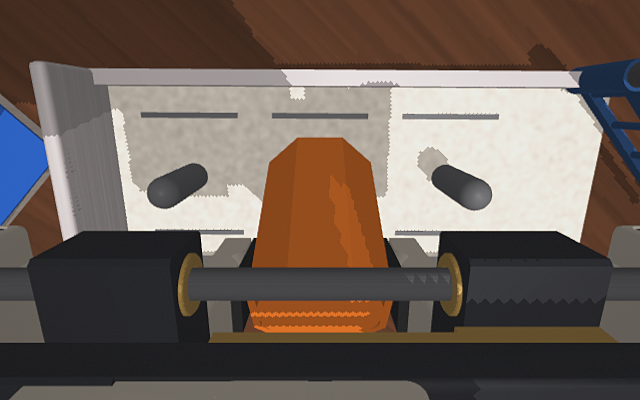

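View pics/q_side.png

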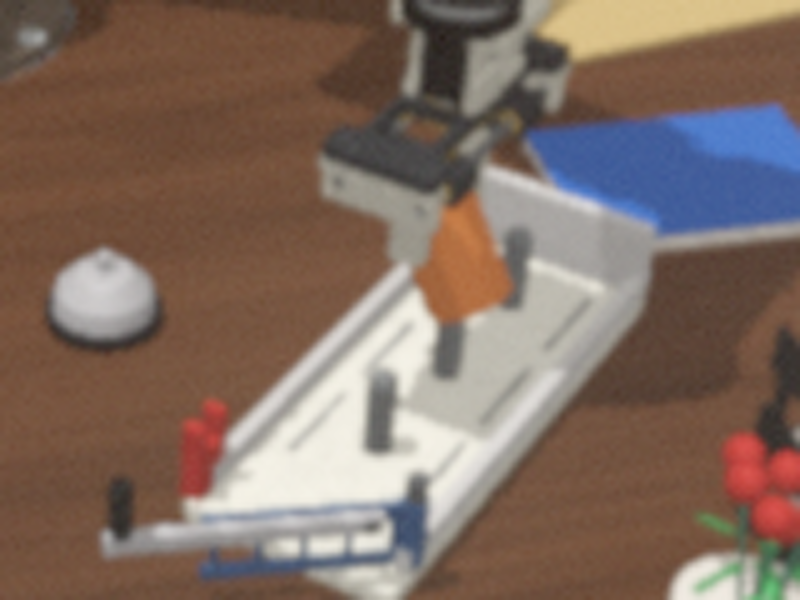

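Call:
move_arm(jaw=[0.6,0.6,0.6,0.6], offset=[[0,-0.003,0.014],[0,0.001,0.013],[0,0.004,0.013],[0,0,0]], roll=[0,0,0,0])

```text
t: 17.3
eef_pos: [0.5899, 0.2768, 0.1207]
ee_rot: [-1.569, -0.001, -0.818]
force: [0.9, 2.7, 3.8]
width: 0.0559
```

Run:
```python
from arcp import *
st()
f=arm.grab_frame('wrist'); save(f,'r_wrist')
f=arm.grab_frame('side'); save(f,'r_side',(290,140,450,260),5)
f=arm.grab_frame('top'); save(f,'r_top',(190,150,350,270),5)
```

```text
t 17.3 pos [0.5899 0.2768 0.1207] rpy [-1.5686 -0.0006 -0.818 ] w 0.0559 F [0.8693 2.678  3.8332] q [ 0.7379  0.3998 -0.1809  0.0007 -0.9878  1.5853]
```

View pics/r_wrist.png

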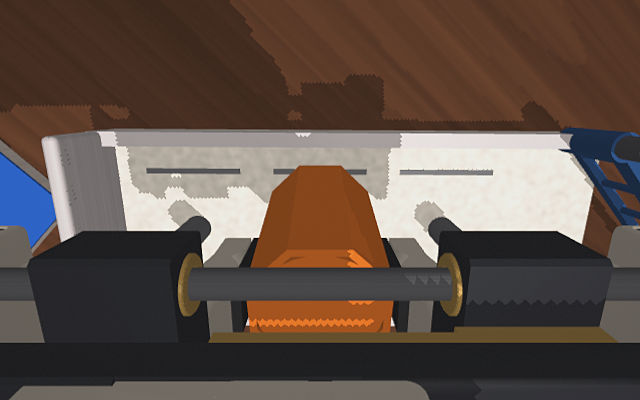

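View pics/r_side.png

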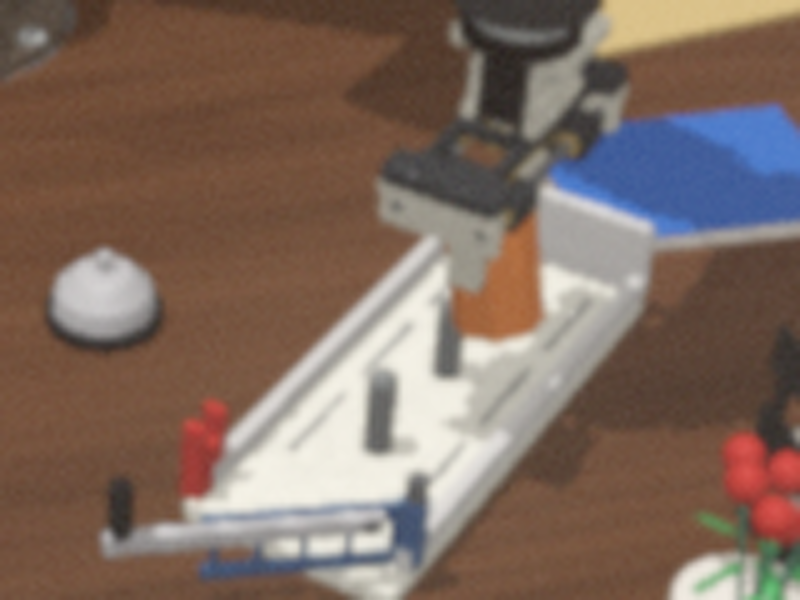

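The tumbler is now nearly vertical and hanging mouth-down, but its lip slipped over the peg top to the far side. I'll lift it and look.

Call:
move_arm(jaw=[0.6,0.6,0.6,0.6], offset=[[0,-0.02,0],[0,-0.02,0],[0,0,0],[0,0,0]], roll=[0,0,0,0])

```text
t: 17.95
eef_pos: [0.5872, 0.2747, 0.1594]
ee_rot: [-1.573, 0.001, -0.819]
force: [0.5, 0.4, -1.5]
width: 0.0559
```

Run:
```python
from arcp import *
s=st()
f=arm.grab_frame('wrist'); save(f,'s_wrist')
g=np.array([s['eef_pos'][0],s['eef_pos'][1],s['eef_pos'][2]+.019])
f=arm.grab_frame('side'); save(f,'s_side',(340,140,420,220),8)
u=np.array([.7307,.6827,0])
for t in (60,70,80,90):
    t=np.radians(t); d=u*np.cos(t)-np.array([0,0,np.sin(t)]); n=u*np.sin(t)+np.array([0,0,np.cos(t)])
    o=lambda a,b:((w2p(f,g+a*d+b*n)-[340,140])*8).round(0)
    print(np.degrees(t),'mouth',o(.0707,.028),o(.0707,-.028),'closed',o(-.0133,.028),o(-.0133,-.028))
print(((w2p(f,[.5741,.2616,.08])-[340,140])*8))
```

```text
t 17.95 pos [0.5872 0.2747 0.1594] rpy [-1.5728  0.0007 -0.8191] w 0.0559 F [ 0.5193  0.3605 -1.4908] q [ 0.7376  0.3636 -0.1393 -0.0008 -1.0698  1.5853]
59.99999999999999 mouth [516. 433.] [398. 448.] closed [442. 245.] [323. 266.]
70.0 mouth [492. 445.] [368. 439.] closed [450. 256.] [324. 254.]
80.0 mouth [465. 452.] [340. 425.] closed [457. 267.] [328. 244.]
90.0 mouth [437. 454.] [313. 407.] closed [462. 280.] [333. 234.]
[326.3862 470.0581]
```

View pics/s_side.png

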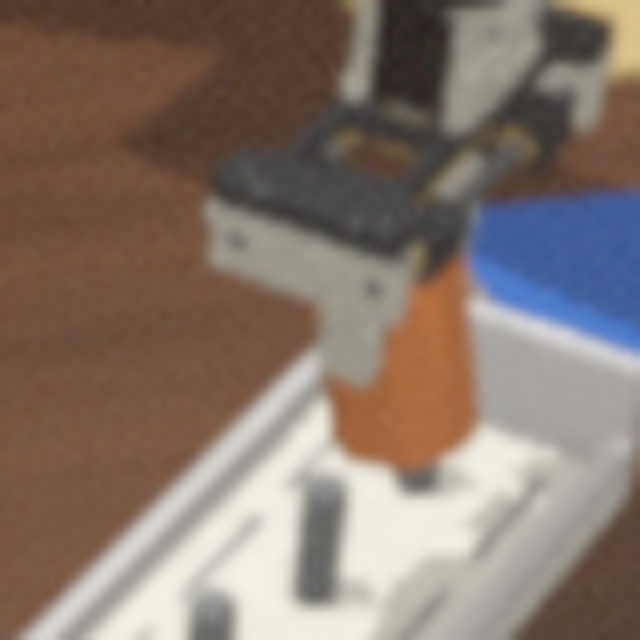

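View pics/s_wrist.png

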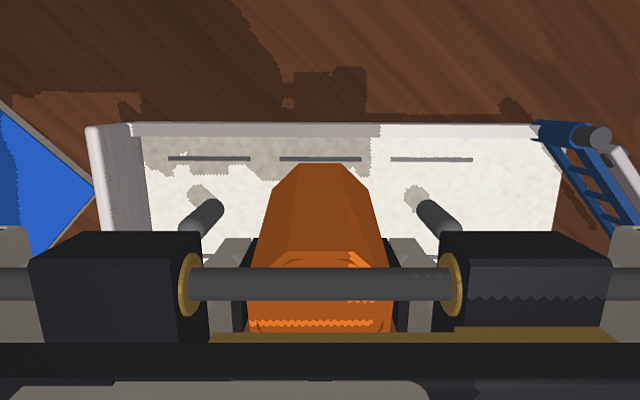

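It hangs about 12° short of vertical. I'll move it back so that the peg sits inside the mouth, then lower it.

Call:
move_arm(jaw=[0.6,0.6,0.6,0.6,0.6], offset=[[0,0,-0.014],[0,0,-0.014],[0,0,0],[0,0.02,0],[0,0.02,0]], roll=[0,0,0,0,0])

```text
t: 18.68
eef_pos: [0.5679, 0.2564, 0.1206]
ee_rot: [-1.569, -0.0, -0.819]
force: [0.8, -0.3, -1.2]
width: 0.0562
```

Run:
```python
from arcp import *
s=st()
print((s['eef_pos'][:2]-[.5741,.2616])@np.array([.7307,.6827]))
f=arm.grab_frame('side'); save(f,'t_side',(340,140,420,220),8)
```

```text
t 18.68 pos [0.5679 0.2564 0.1206] rpy [-1.5694 -0.0001 -0.8185] w 0.0562 F [ 0.7916 -0.3354 -1.2196] q [ 0.737   0.3582 -0.2465  0.0001 -0.9647  1.586 ]
-0.008082474220092532
```

View pics/t_side.png

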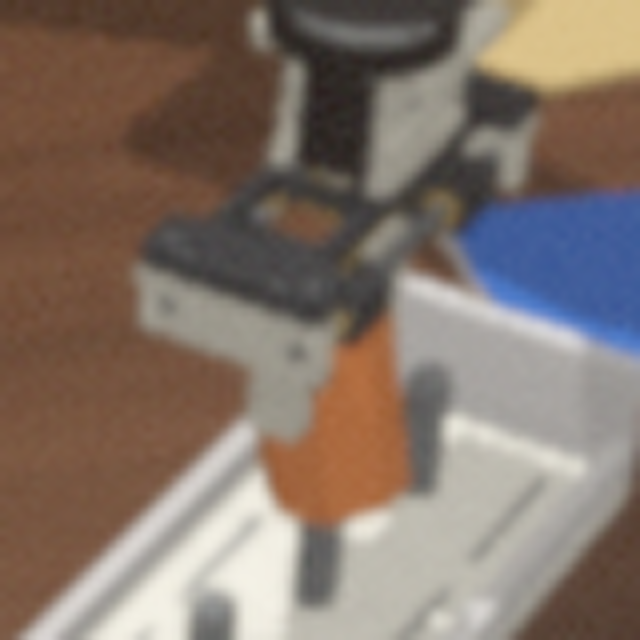

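The peg tip is inside the mouth, so I'll lower it.

Call:
move_arm(jaw=[0.6,0.6,0.6,0.6,0.6], offset=[[0,0.015,0],[0,0.015,0],[0,0.012,0],[0,0.006,0],[0,0,0]], roll=[0,0,0,0,0])

```text
t: 19.35
eef_pos: [0.5676, 0.2561, 0.0721]
ee_rot: [-1.572, -0.0, -0.819]
force: [-0.6, -0.4, -0.4]
width: 0.0558
```

Run:
```python
from arcp import *
s=st()
f=arm.grab_frame('side'); save(f,'u_side',(340,140,420,220),8)
f=arm.grab_frame('wrist'); save(f,'u_wrist')
```

```text
t 19.35 pos [0.5676 0.2561 0.0721] rpy [-1.5716 -0.     -0.8185] w 0.0558 F [-0.5609 -0.4362 -0.4384] q [ 0.737   0.4098 -0.2952  0.0001 -0.8666  1.586 ]
```

View pics/u_side.png

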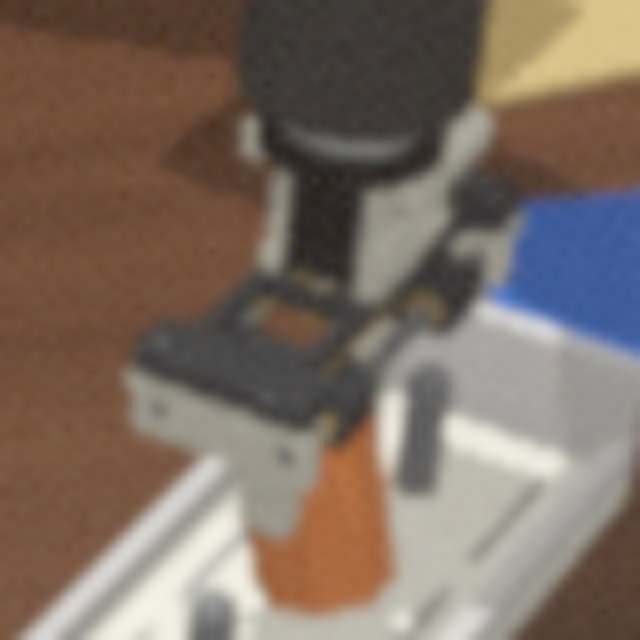

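View pics/u_wrist.png

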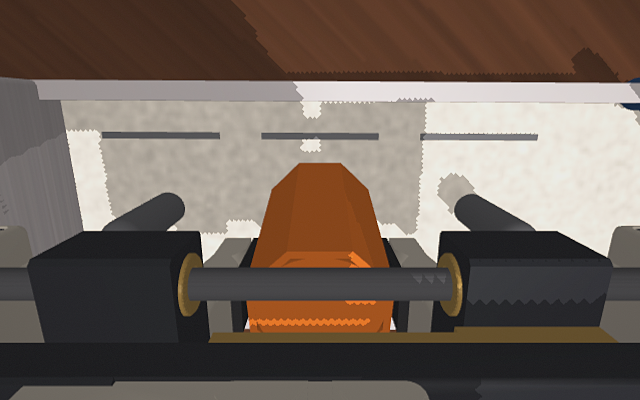

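Call:
move_arm(jaw=[0.6,0.6,0.6,0.6], offset=[[0,0.003,0],[0,0.002,0],[0,0,0],[0,0,0]], roll=[0,0,0,0])

```text
t: 19.95
eef_pos: [0.5678, 0.2563, 0.0676]
ee_rot: [-1.571, -0.0, -0.819]
force: [0.0, 0.5, -0.5]
width: 0.0559
```

Call:
move_arm(jaw=[0.22,0.22,0.22,0.22], offset=[[0,0,0],[0,0,0],[0,0,0],[0,0,0]], roll=[0,0,0,0])

```text
t: 20.45
eef_pos: [0.5678, 0.2563, 0.0676]
ee_rot: [-1.571, -0.0, -0.819]
force: [0.1, 0.3, 0.3]
width: 0.0683
```

Run:
```python
from arcp import *
s=st()
f=arm.grab_frame('wrist'); save(f,'v_wrist')
```

```text
t 20.45 pos [0.5678 0.2563 0.0676] rpy [-1.5707 -0.     -0.8186] w 0.0683 F [0.0746 0.3403 0.3397] q [ 0.737   0.4147 -0.2997  0.     -0.8563  1.586 ]
```

View pics/v_wrist.png

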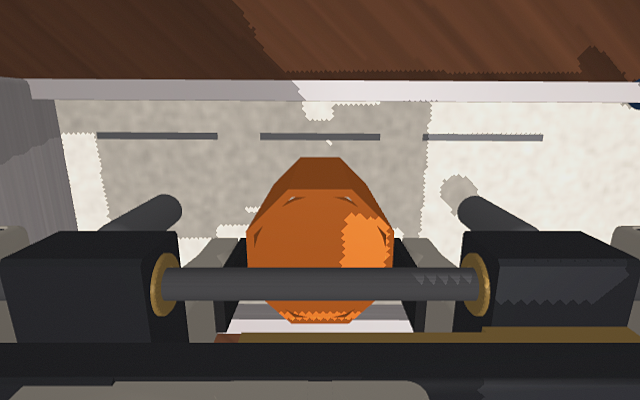

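Call:
move_arm(jaw=[0.22,0.22,0.22,0.22], offset=[[0,-0.02,0],[0,-0.04,0],[0,-0.06,0],[0,0,-0.06]], roll=[0,0,0,0])

```text
t: 21.0
eef_pos: [0.5284, 0.2186, 0.1926]
ee_rot: [-1.561, -0.002, -0.817]
force: [-1.7, -1.4, -0.2]
width: 0.0686
```

Run:
```python
from arcp import *
s=st()
f=arm.grab_frame('wrist'); save(f,'w_wrist')
f=arm.grab_frame('side'); save(f,'w_side',(320,150,420,250),6)
t=f
print([(d['position'],d['p']) for d in arm.landmark_of(f,'tumbler2_c')])
f=arm.grab_frame('top'); save(f,'w_top',(180,120,500,320),2.5)
for th in ('tumbler1_c',): print([(d['position'],d['p']) for d in arm.landmark_of(f,th)],[(d['position'],d['p']) for d in arm.landmark_of(t,th)])
```

```text
t 21.0 pos [0.5284 0.2186 0.1926] rpy [-1.5606 -0.0023 -0.8169] w 0.0686 F [-1.7344 -1.3525 -0.2374] q [ 0.7358  0.2088 -0.2787  0.0024 -1.0731  1.5878]
[([0.5914, -0.3161, 0.0202], 0.81), ([0.8523, -0.0498, 0.0261], 0.73), ([0.5789, 0.265, 0.0596], 0.64), ([0.5766, 0.2628, 0.0181], 0.58), ([0.5155, -0.2486, 0.0199], 0.5), ([0.7388, -0.0034, 0.095], 0.29)]
[([0.4468, -0.4387, 0.0281], 0.9)] [([0.4468, -0.4362, 0.0283], 0.95)]
```

View pics/w_wrist.png

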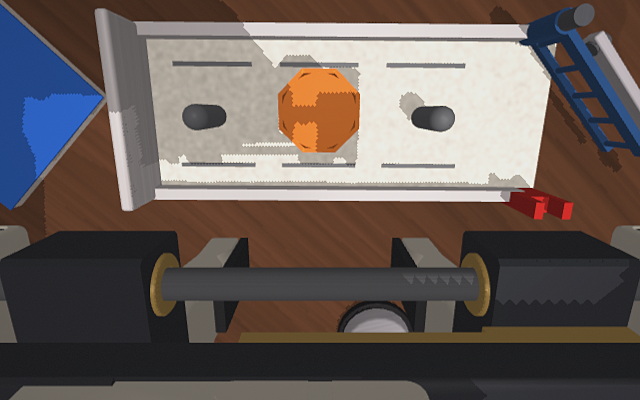

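View pics/w_side.png

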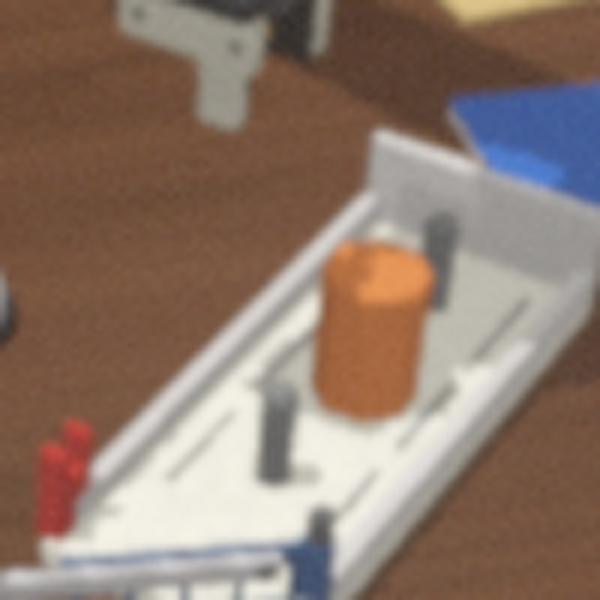

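View pics/w_top.png

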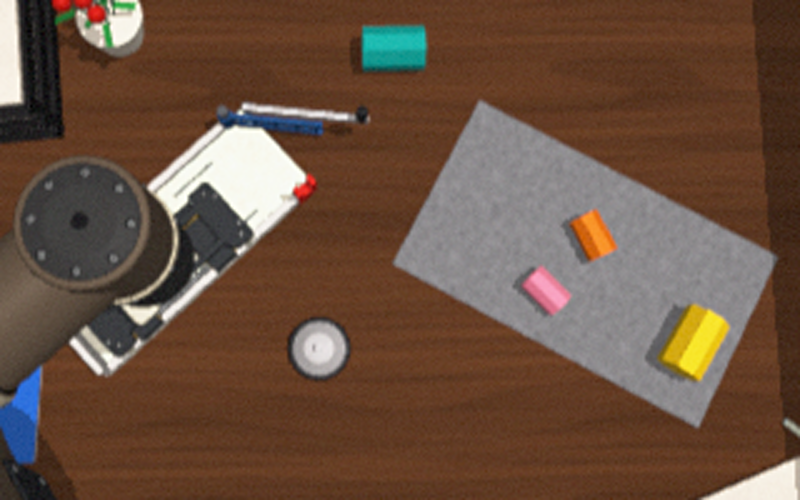

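Orange stands upright on peg1 with its rim down. Yellow is unmoved at (0.447, -0.437), so it's next.

Run:
```python
from h import *
plan([(0.5,-0.0,0.21,-1.3),(0.369,-0.3925,0.2,-2.094)])
```

```text
5 offset [[0.035,-0.006,-0.041],[0.04,-0.005,-0.037],[0.044,-0.006,-0.032],[0.048,-0.005,-0.026],[0.049,0.001,-0.033]] roll [0.12,0.12,0.121,0.12,0.113]
5 offset [[0.052,0.001,-0.027],[0.055,0.002,-0.021],[0.057,0.001,-0.015],[0.059,0.002,-0.008],[0.059,0.001,-0.002]] roll [0.114,0.113,0.114,0.113,0.114]
1 offset [[0.059,0.002,0.005]] roll [0.113]
end [ 0.3689 -0.3924  0.1997] -2.0935506577541036
```

Call:
move_arm(jaw=[0,0,0,0,0], offset=[[0.035,-0.006,-0.041],[0.04,-0.005,-0.037],[0.044,-0.006,-0.032],[0.048,-0.005,-0.026],[0.049,0.001,-0.033]], roll=[0.12,0.12,0.121,0.12,0.113])

```text
t: 21.92
eef_pos: [0.4821, -0.0581, 0.2086]
ee_rot: [-1.57, -0.0, -1.416]
force: [1.2, -0.5, -0.5]
width: 0.0878
```

Call:
move_arm(jaw=[0,0,0,0,0], offset=[[0.052,0.001,-0.027],[0.055,0.002,-0.021],[0.057,0.001,-0.015],[0.059,0.002,-0.008],[0.059,0.001,-0.002]], roll=[0.114,0.113,0.114,0.113,0.114])

```text
t: 22.55
eef_pos: [0.3874, -0.3386, 0.2012]
ee_rot: [-1.571, -0.0, -1.984]
force: [1.8, 0.0, 1.0]
width: 0.0872
```

Call:
move_arm(jaw=[0,0,0], offset=[[0.059,0.002,0.005],[0,0,0],[0,0,0]], roll=[0.113,0,0])

```text
t: 22.92
eef_pos: [0.3686, -0.393, 0.1988]
ee_rot: [-1.572, -0.0, -2.094]
force: [-0.3, 1.2, 0.7]
width: 0.0876
```

Run:
```python
from h import *
s=st()
f=arm.grab_frame('wrist'); save(f,'x_wrist')
print([(d['position'],d['p']) for d in arm.landmark_of(f,'tumbler1_c')])
```

```text
t 22.93 pos [ 0.3686 -0.393   0.1988] rpy [-1.5721 -0.     -2.0942] w 0.0876 F [-0.3479  1.1605  0.7325] q [-0.4535  0.1567 -0.3284 -0.0001 -1.087   1.5009]
[([0.4442, -0.4424, 0.0324], 0.96)]
```

View pics/x_wrist.png

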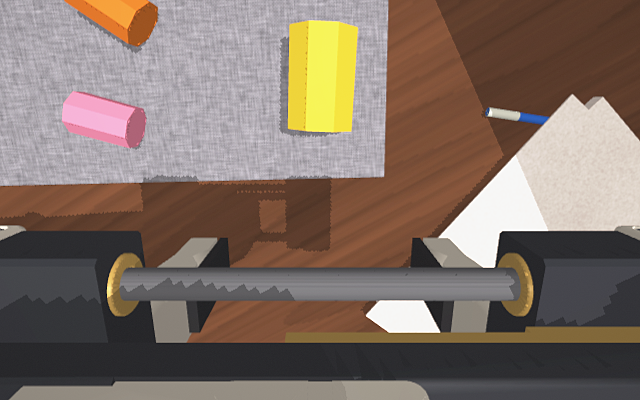

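Run:
```python
import cv2
im=cv2.imread('pics/x_wrist.png')[0:150,270:370]; cv2.imwrite('pics/x2.png',cv2.resize(im,None,fx=5,fy=5,interpolation=cv2.INTER_CUBIC))
im=cv2.imread('pics/b_side.png')[110:220,60:180]; cv2.imwrite('pics/x3.png',cv2.resize(im,None,fx=5,fy=5,interpolation=cv2.INTER_CUBIC))
```

```text
(no output)
```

View pics/x2.png

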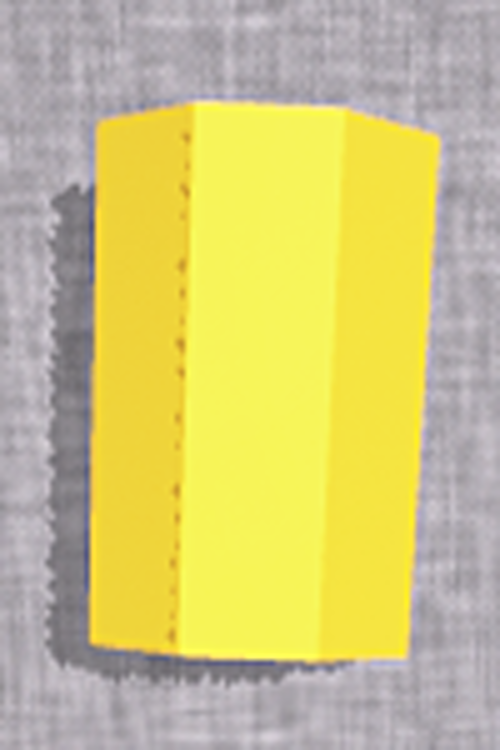

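View pics/x3.png

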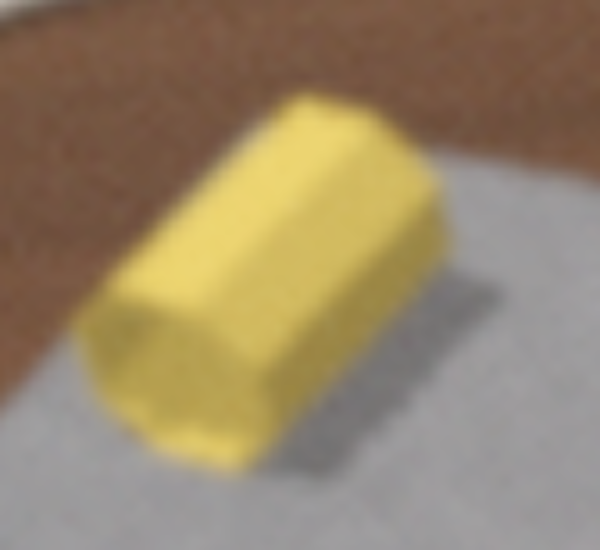

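Run:
```python
from tum import *
s=arm.get_state(); f=arm.grab_frame('wrist')
m,d=axis(f,s,(323.7,21),(320,131.6))
y=np.arctan2(d[1],d[0])-np.pi/2; print(y)
g=m[:2]-0.029*d
plan([(*g,0.071,y,4)])
```

```text
mouth [ 0.4837 -0.4612  0.056 ] closed [ 0.4118 -0.4166  0.056 ] L 0.08452863296943625 mid [ 0.4477 -0.4389  0.056 ] d [ 0.8499 -0.527 ] ang -0.5550764084603156
-2.125872735255212
4 offset [[0.0,0.032,0.016],[0.0,0.032,0.016],[0.0,0.032,0.015],[0.0,0.033,0.016]] roll [0.009,0.008,0.009,0.008]
end [ 0.4235 -0.4239  0.0705] -2.1254521258031693
```

Call:
move_arm(jaw=[0,0,0,0,0], offset=[[0,0.032,0.016],[0,0.032,0.016],[0,0.032,0.015],[0,0.033,0.016],[0,0,0]], roll=[0.009,0.008,0.009,0.008,0])

```text
t: 23.7
eef_pos: [0.4226, -0.4232, 0.0681]
ee_rot: [-1.575, -0.0, -2.125]
force: [-0.6, 0.3, 0.2]
width: 0.0875
```

Run:
```python
from h import *
s=st()
f=arm.grab_frame('wrist'); save(f,'y_wrist')
plan([(0.423,-0.4236,0.010,-2.1258,3)])
```

```text
t 23.7 pos [ 0.4226 -0.4232  0.0681] rpy [-1.5754 -0.0002 -2.1255] w 0.0875 F [-0.5938  0.2918  0.2087] q [-0.4598  0.382  -0.3528 -0.0004 -0.8406  1.4762]
3 offset [[0.0,0.02,0.0],[0.0,0.02,0.0],[0.0,0.02,0.0]] roll [0.0,0.0,0.0]
end [ 0.4228 -0.4237  0.0099] -2.1254254441757423
```

View pics/y_wrist.png

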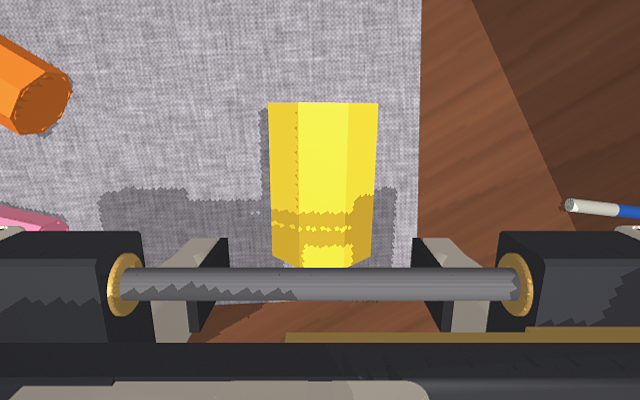

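Call:
move_arm(jaw=[0,0,0,0.2,0.6], offset=[[0.001,0.019,0],[0,0.019,0],[0,0.019,0],[0,0,0],[0,0,0]], roll=[0,0,0,0,0], grip_force=6)

```text
t: 24.38
eef_pos: [0.4231, -0.4259, 0.0154]
ee_rot: [-1.568, -0.0, -2.127]
force: [0.2, 0.1, -0.2]
width: 0.0728
```

Call:
move_arm(jaw=[0.6,0.6,0.6,0.6,0.6], offset=[[0,0,0],[0,0,0],[0,0,0],[0,0,0],[0,0,0]], roll=[0,0,0,0,0])

```text
t: 25.0
eef_pos: [0.4226, -0.4259, 0.0146]
ee_rot: [-1.57, -0.0, -2.127]
force: [-0.8, 1.6, 7.4]
width: 0.0558
```

Run:
```python
from h import *
s=st()
f=arm.grab_frame('wrist'); save(f,'z_wrist')
print('axial',(s['eef_pos'][:2]-[0.4477,-0.4389])@np.array([.8499,-.527]))
a=[.4226,-.4234,.15,-2.125]
peg0=np.array([.5741,.2616])+0.095*np.array([.6827,-.7307]); print(peg0)
pre=peg0-0.095*np.array([.7307,.6827]); print(pre)
plan([(s['eef_pos'][0],s['eef_pos'][1],0.06,None,2),(0.46,-0.25,0.15,-1.8),(0.53,-0.02,0.16,-1.2),(*pre,0.12,-0.8194)])
```

```text
t 25.0 pos [ 0.4226 -0.4259  0.0146] rpy [-1.5696 -0.     -2.1273] w 0.0558 F [-0.8314  1.5738  7.3714] q [-0.4638  0.4499 -0.3991  0.0002 -0.7206  1.4779]
axial -0.028222859960255094
[0.639  0.1922]
[0.5695 0.1273]
5 offset [[0.0,-0.023,0.0],[0.0,-0.022,0.0],[-0.042,-0.023,-0.015],[-0.043,-0.022,-0.012],[-0.045,-0.023,-0.008]] roll [-0.0,-0.0,-0.082,-0.082,-0.082]
5 offset [[-0.045,-0.022,-0.005],[-0.048,-0.002,0.003],[-0.047,-0.002,0.009],[-0.046,-0.002,0.015],[-0.044,-0.002,0.02]] roll [-0.081,-0.12,-0.12,-0.12,-0.12]
4 offset [[-0.041,-0.002,0.024],[-0.041,0.013,0.03],[-0.037,0.013,0.035],[-0.031,0.014,0.04]] roll [-0.12,-0.127,-0.127,-0.127]
end [0.57   0.1271 0.1196] -0.8192907214522009
```

View pics/z_wrist.png

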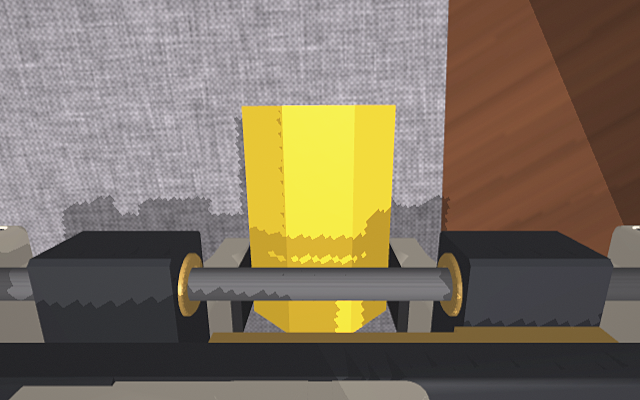

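Call:
move_arm(jaw=[0.6,0.6,0.6,0.6,0.6], offset=[[0,-0.023,0],[0,-0.022,0],[-0.042,-0.023,-0.015],[-0.043,-0.022,-0.012],[-0.045,-0.023,-0.008]], roll=[0,0,-0.082,-0.082,-0.082])

```text
t: 25.68
eef_pos: [0.4502, -0.2925, 0.1272]
ee_rot: [-1.571, 0.0, -1.88]
force: [1.3, -0.3, -0.1]
width: 0.0558
```

Call:
move_arm(jaw=[0.6,0.6,0.6,0.6,0.6], offset=[[-0.045,-0.022,-0.005],[-0.048,-0.002,0.003],[-0.047,-0.002,0.009],[-0.046,-0.002,0.015],[-0.044,-0.002,0.02]], roll=[-0.081,-0.12,-0.12,-0.12,-0.12])

```text
t: 26.3
eef_pos: [0.5161, -0.0636, 0.1569]
ee_rot: [-1.57, 0.0, -1.317]
force: [0.5, 0.0, 0.2]
width: 0.0561
```

Call:
move_arm(jaw=[0.6,0.6,0.6,0.6,0.6], offset=[[-0.041,-0.002,0.024],[-0.041,0.01,0.03],[-0.037,0.01,0.035],[-0.031,0.01,0.04],[0,0,0]], roll=[-0.12,-0.127,-0.127,-0.127,0])

```text
t: 26.92
eef_pos: [0.5699, 0.1301, 0.1274]
ee_rot: [-1.572, 0.0, -0.815]
force: [0.8, 0.1, -0.3]
width: 0.0559
```

Run:
```python
from arcp import *
s=st()
f=arm.grab_frame('wrist'); save(f,'aa_wrist')
print(w2p(f,[.639,.1922,.08],s))
f=arm.grab_frame('side'); save(f,'aa_side',(290,140,450,260),5)
arc((.639,.1922),[0])
```

```text
t 26.93 pos [0.5699 0.1301 0.1274] rpy [-1.572   0.0003 -0.815 ] w 0.0559 F [ 0.8473  0.1098 -0.2919] q [ 0.5586  0.2953 -0.3235 -0.0001 -0.9532  1.7681]
[323.0657  62.5787]
now s -0.09507352592818905 lat -0.00039727596938585473 z 0.12810469302934369
s -0.0767 z 0.076
1 offset [[0.0,0.052,0.018]] roll [0.0]
end [0.5824 0.1399 0.0761] -0.8192258928427028
```

View pics/aa_wrist.png

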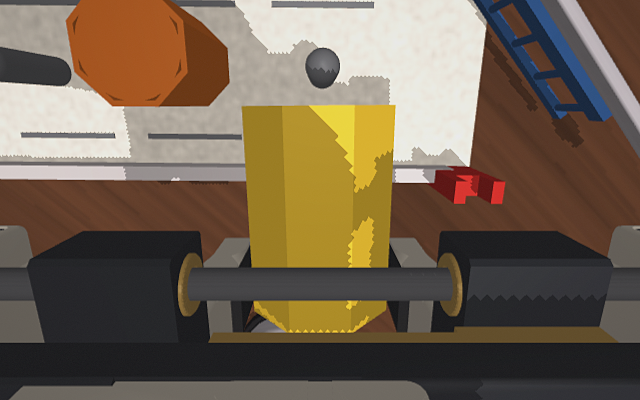

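View pics/aa_side.png

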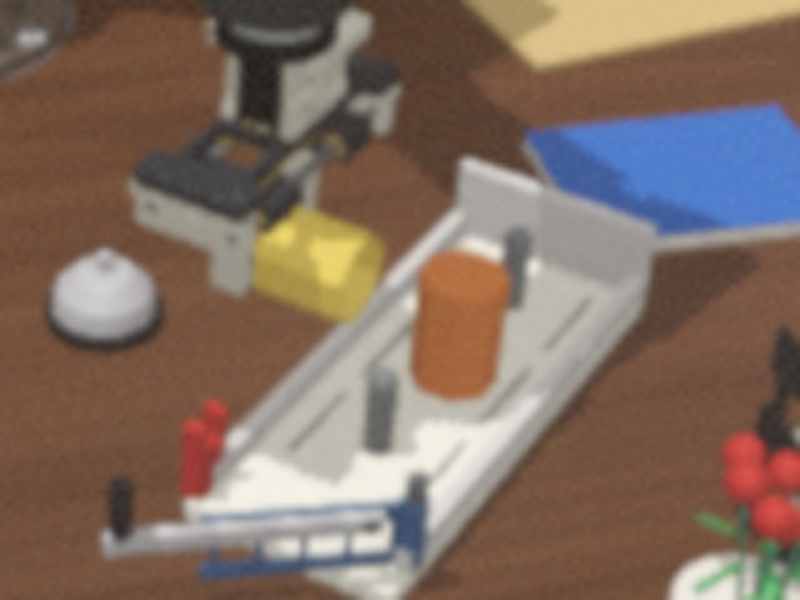

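```bash
cat > arcq.py <<'E'
from h import *
def arc(peg,tz,L=0.0702,h=0.0306,zq=0.060,u=(0.7307,0.6827),yaw=-0.8194):
    u=np.array(u); s=arm.get_state()
    G=s['eef_pos'][:2]-np.array(peg); print('now s',G@u,'lat',G@np.array([u[1],-u[0]]),'z',s['eef_pos'][2])
    w=[]
    for t,b,dz in tz:
        t=np.radians(t)
        ss=-0.010-L*np.cos(t)+h*np.sin(t)+b; z=zq+L*np.sin(t)+h*np.cos(t)-0.019+dz
        p=np.array(peg)+ss*u; print('s',round(ss,4),'z',round(z,4)); w.append((*p,z,yaw))
    plan(w)
E
python3 - <<'E'
from arcq import *
arc((.639,.1922),[(0,-.012,0),(0,-0.003,0),(0,0.003,0),(8,.004,-.001),(16,.004,-.001),(24,.004,-.002),(32,.004,-.002)])
E
```

```text
now s -0.09507352592818905 lat -0.00039727596938585473 z 0.12810469302934369
s -0.0922 z 0.0716
s -0.0832 z 0.0716
s -0.0772 z 0.0716
s -0.0713 z 0.0801
s -0.065 z 0.0888
s -0.0577 z 0.0955
s -0.0493 z 0.1022
5 offset [[0.0,0.057,0.003],[0.0,0.0,0.009],[0.0,0.0,0.006],[0.0,-0.009,0.006],[0.0,-0.009,0.006]] roll [0.0,0.0,0.0,0.0,0.0]
2 offset [[0.0,-0.006,0.007],[0.0,-0.007,0.009]] roll [0.0,0.0]
end [0.6029 0.159  0.1021] -0.8192258928427028
```

Call:
move_arm(jaw=[0.6,0.6,0.6,0.6], offset=[[0.001,0.057,0.003],[0,0,0.009],[0,0,0],[0,0,0]], roll=[0,0,0,0], grip_force=5)

```text
t: 27.52
eef_pos: [0.5802, 0.135, 0.0736]
ee_rot: [-1.568, -0.001, -0.82]
force: [0.7, -0.2, -0.6]
width: 0.0561
```

Run:
```python
from arcq import *
st()
f=arm.grab_frame('wrist'); save(f,'ab_wrist')
arc((.639,.1922),[(0,0.003,0),(8,.004,-.001),(16,.004,-.001),(24,.004,-.002),(32,.004,-.002)])
```

```text
t 27.52 pos [0.5802 0.135  0.0736] rpy [-1.5681 -0.0009 -0.8199] w 0.0561 F [ 0.7187 -0.2394 -0.627 ] q [ 0.5566  0.3685 -0.3593  0.0004 -0.8402  1.7648]
now s -0.08215942831536462 lat 0.001549503439590719 z 0.07348362566165478
s -0.0772 z 0.0716
s -0.0713 z 0.0801
s -0.065 z 0.0888
s -0.0577 z 0.0955
s -0.0493 z 0.1022
5 offset [[-0.002,0.002,0.005],[0.0,-0.009,0.006],[0.0,-0.008,0.006],[0.0,-0.007,0.007],[0.0,-0.007,0.009]] roll [-0.0,-0.0,-0.0,-0.0,-0.0]
end [0.6028 0.159  0.1025] -0.8198376737175569
```

View pics/ab_wrist.png

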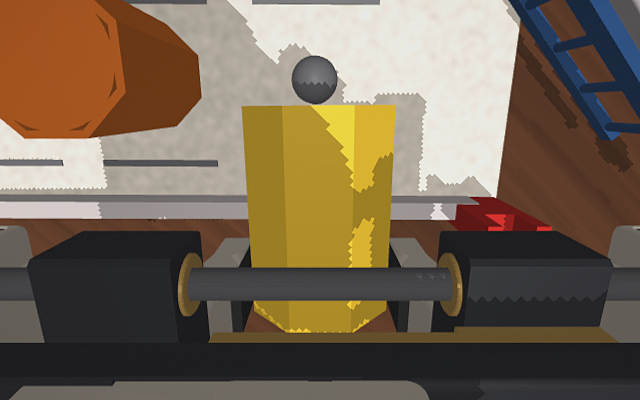

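Aligned. Now I'll push along the arc.

Call:
move_arm(jaw=[0.6,0.6,0.6,0.6,0.6], offset=[[-0.001,0.002,0.005],[0,-0.008,0.006],[0,-0.008,0.006],[0,-0.007,0.008],[0,-0.007,0.009]], roll=[0,0,0,0,0])

```text
t: 28.2
eef_pos: [0.6039, 0.1592, 0.1003]
ee_rot: [-1.57, -0.0, -0.82]
force: [-1.1, -1.2, -0.3]
width: 0.0559
```

Run:
```python
from arcq import *
st()
f=arm.grab_frame('wrist'); save(f,'ac_wrist')
arc((.639,.1922),[(40,.004,-.003),(48,.004,-.004),(56,.004,-.005),(64,.004,-.006),(72,.004,-.008)])
```

```text
t 28.2 pos [0.6039 0.1592 0.1003] rpy [-1.57   -0.0001 -0.8196] w 0.0559 F [-1.0932 -1.1815 -0.272 ] q [ 0.5699  0.3809 -0.2646 -0.     -0.9244  1.752 ]
now s -0.0463384534336609 lat 0.00027758192600596407 z 0.10127966880181513
s -0.0401 z 0.1066
s -0.0302 z 0.1096
s -0.0199 z 0.1113
s -0.0093 z 0.1115
s 0.0014 z 0.1092
5 offset [[0.0,-0.005,0.006],[0.0,-0.003,0.01],[0.0,-0.002,0.01],[0.0,0.0,0.011],[0.0,0.002,0.011]] roll [0.001,-0.0,-0.0,-0.0,-0.0]
end [0.6404 0.1931 0.1093] -0.8198041149139478
```

View pics/ac_wrist.png

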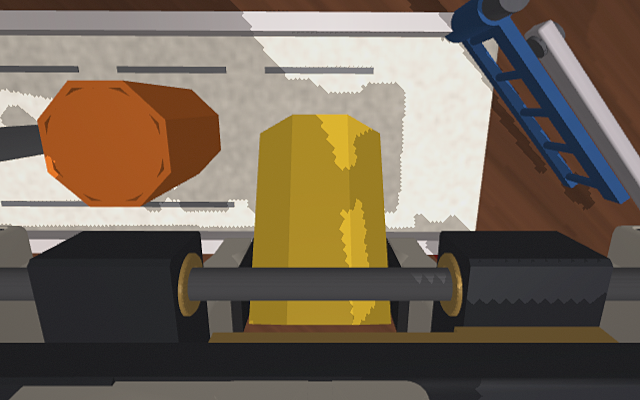

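Call:
move_arm(jaw=[0.6,0.6,0.6,0.6,0.6], offset=[[0,-0.005,0.007],[0,-0.003,0.01],[0,-0.002,0.01],[0,0,0.01],[0,0.002,0.01]], roll=[0,0,0,0,0])

```text
t: 28.88
eef_pos: [0.6382, 0.1913, 0.1074]
ee_rot: [-1.571, -0.0, -0.82]
force: [-1.3, -0.6, -0.4]
width: 0.0562
```

Run:
```python
from arcq import *
st()
f=arm.grab_frame('wrist'); save(f,'ad_wrist')
f=arm.grab_frame('side'); save(f,'ad_side',(330,150,410,230),8)
arc((.639,.1922),[(80,.004,-.008),(90,.004,-.008)])
```

```text
t 28.88 pos [0.6382 0.1913 0.1074] rpy [-1.5707 -0.     -0.8196] w 0.0562 F [-1.3473 -0.5785 -0.3943] q [ 0.5833  0.435  -0.1577  0.     -0.9781  1.7387]
now s -0.0009269996287560313 lat -6.509081060091086e-06 z 0.10679903674258842
s 0.0119 z 0.1074
s 0.0246 z 0.1032
2 offset [[0.0,-0.001,0.013],[0.0,0.005,0.013]] roll [0.0,0.0]
end [0.6573 0.2093 0.1028] -0.8192570584144716
```

View pics/ad_wrist.png

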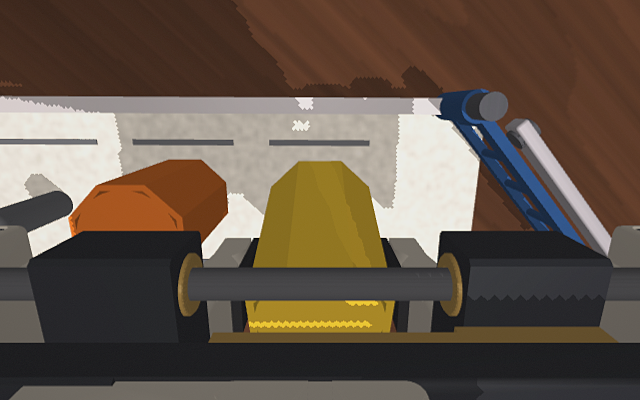

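View pics/ad_side.png

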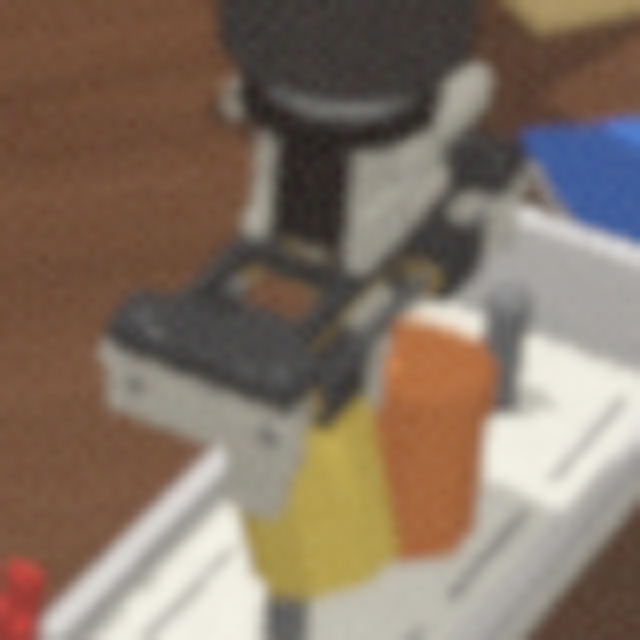

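Call:
move_arm(jaw=[0.6,0.6,0.6,0.6,0.6], offset=[[0,0,0.008],[0,0.004,0.006],[0,0.008,0],[0,0.008,0],[0,0,0]], roll=[0,0,0,0,0])

```text
t: 29.6
eef_pos: [0.6473, 0.2, 0.0864]
ee_rot: [-1.572, 0.0, -0.82]
force: [0.3, -0.1, -0.2]
width: 0.0559
```

Run:
```python
from arcq import *
st()
f=arm.grab_frame('wrist'); save(f,'ae_wrist')
f=arm.grab_frame('side'); save(f,'ae_side',(330,150,410,230),8)
arc((.639,.1922),[])
```

```text
t 29.6 pos [0.6473 0.2    0.0864] rpy [-1.5724  0.0005 -0.8198] w 0.0559 F [ 0.3143 -0.0532 -0.2293] q [ 0.5866  0.4722 -0.1498 -0.0002 -0.9505  1.7353]
now s 0.011978010157562995 lat 0.00012391595964855777 z 0.08748871274164424
end [0.6478 0.2003 0.0875] -0.8195431706944167
```

View pics/ae_wrist.png

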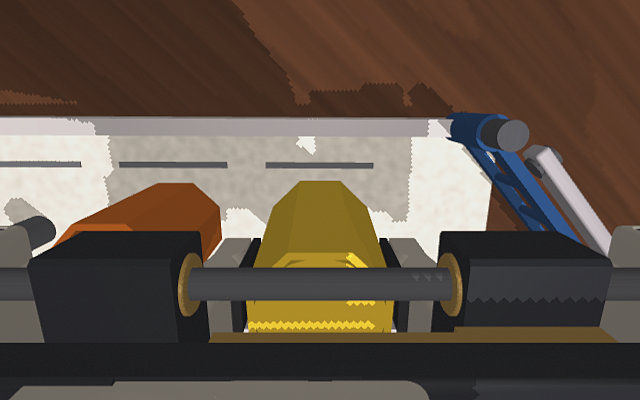

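View pics/ae_side.png

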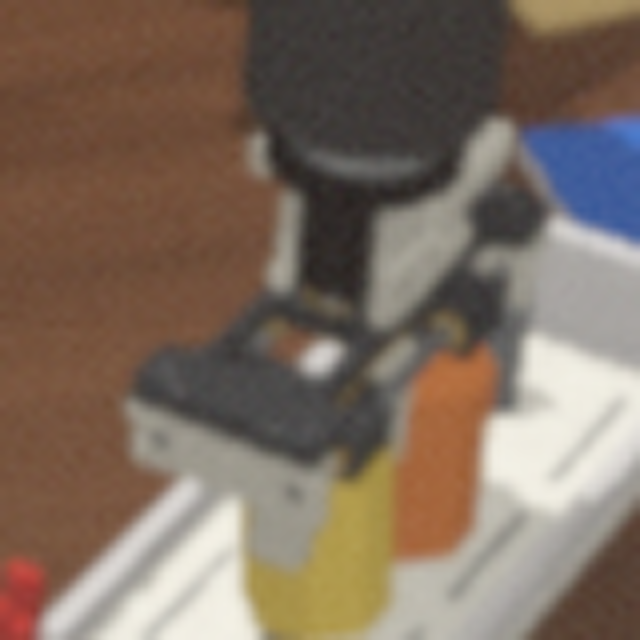

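Call:
move_arm(jaw=[0.6,0.6,0.6,0.6], offset=[[0,0.006,-0.004],[0,0.008,-0.003],[0,0.005,0],[0,0,0]], roll=[0,0,0,0])

```text
t: 30.2
eef_pos: [0.6424, 0.1954, 0.0679]
ee_rot: [-1.572, 0.0, -0.82]
force: [0.8, -0.0, -1.4]
width: 0.0558
```

Run:
```python
from arcq import *
st()
f=arm.grab_frame('wrist'); save(f,'af_wrist')
f=arm.grab_frame('side'); save(f,'af_side',(330,150,410,230),8)
arc((.639,.1922),[])
```

```text
t 30.2 pos [0.6424 0.1954 0.0679] rpy [-1.5718  0.0002 -0.8196] w 0.0558 F [ 0.7686 -0.0107 -1.4131] q [ 0.5849  0.4821 -0.1824 -0.     -0.9073  1.7371]
now s 0.005165251019660165 lat 0.0001607934291862781 z 0.06858234886927657
end [0.6429 0.1956 0.0686] -0.819439669321915
```

View pics/af_side.png

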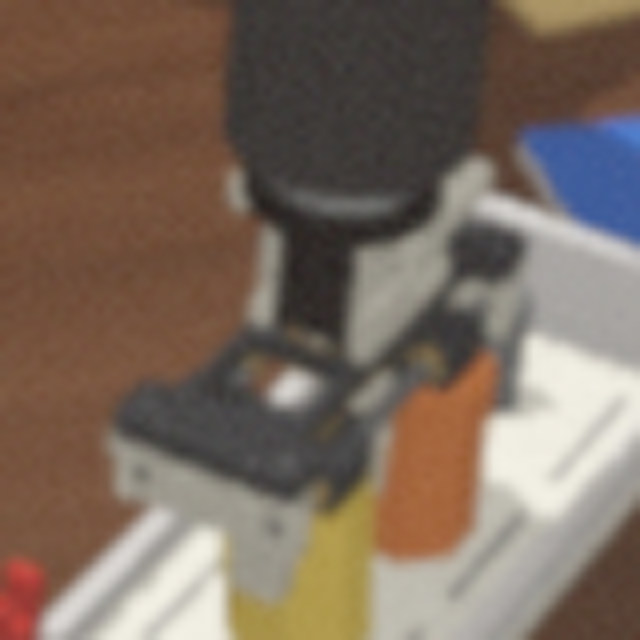

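Call:
move_arm(jaw=[0.6,0.6,0.26,0.26,0.26], offset=[[0,0.002,0],[0,0,0],[0,0,0],[0,0,0],[0,0,0]], roll=[0,0,0,0,0])

```text
t: 30.92
eef_pos: [0.6428, 0.1956, 0.0667]
ee_rot: [-1.571, -0.0, -0.82]
force: [-0.2, 0.9, -0.1]
width: 0.0649
```

Run:
```python
from arcq import *
st()
f=arm.grab_frame('wrist'); save(f,'ag_wrist')
```

```text
t 30.93 pos [0.6428 0.1956 0.0667] rpy [-1.5706 -0.0001 -0.8196] w 0.0649 F [-0.2403  0.868  -0.1084] q [ 0.5849  0.4834 -0.1835  0.     -0.9037  1.7371]
```

View pics/ag_wrist.png

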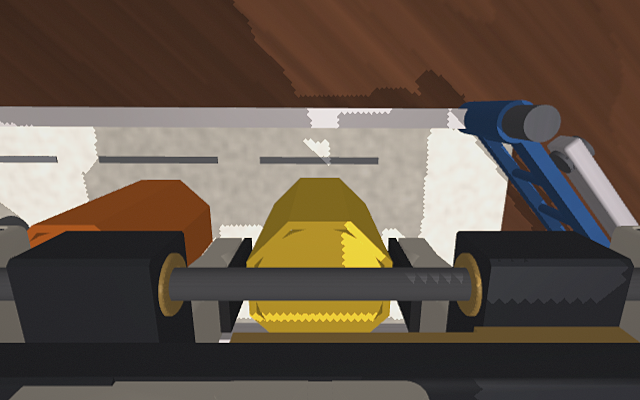

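Call:
move_arm(jaw=[0.26,0.26,0.26,0.26,0.26], offset=[[0,-0.02,0],[0,-0.04,0],[0,-0.06,0],[0,-0.02,-0.06],[0,0,-0.03]], roll=[0,0,0,0,0])

```text
t: 31.6
eef_pos: [0.5769, 0.1338, 0.2089]
ee_rot: [-1.567, -0.001, -0.82]
force: [0.7, -0.2, 0.2]
width: 0.0646
```

Run:
```python
from arcq import *
s=st()
f=arm.grab_frame('wrist'); save(f,'ah_wrist')
f=arm.grab_frame('side'); save(f,'ah_side',(310,150,430,270),6)
for th in ('tumbler1_c','tumbler2_c','latch_knob','tumbler0_c'): print(th,[(d['position'].round(4),round(d['p'],2)) for d in arm.landmark_of(f,th)])
f=arm.grab_frame('top'); save(f,'ah_top')
for th in ('latch_knob','gate_hinge'): print(th,[(d['position'].round(4),round(d['p'],2)) for d in arm.landmark_of(f,th)])
```

```text
t 31.6 pos [0.5769 0.1338 0.2089] rpy [-1.5669 -0.0009 -0.8197] w 0.0646 F [ 0.6862 -0.1601  0.1571] q [ 0.5578  0.2335 -0.2059  0.0002 -1.1274  1.764 ]Traceback (most recent call last):
  File "<stdin>", line 5, in <module>
AttributeError: 'list' object has no attribute 'round'. Did you mean: 'count'?
```

View pics/ah_wrist.png

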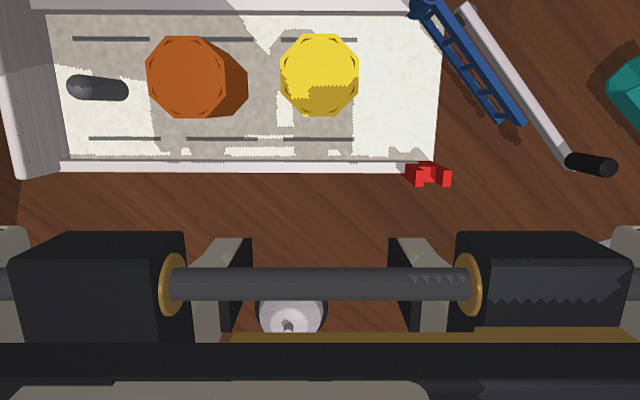

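View pics/ah_side.png

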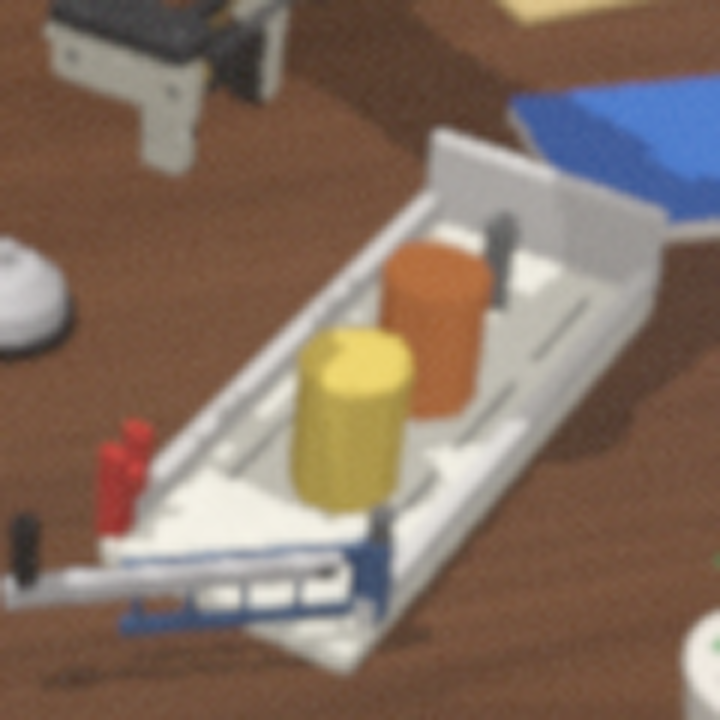

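Both tumblers stand rim down on their pegs. Now I'll regrasp the latch knob.

Run:
```python
from h import *
f=arm.grab_frame('side')
for th in ('tumbler1_c','tumbler2_c','latch_knob'): print(th,[(np.round(d['position'],4),round(d['p'],2)) for d in arm.landmark_of(f,th)])
f=arm.grab_frame('top'); save(f,'ah_top')
for th in ('latch_knob','gate_hinge'): print(th,[(np.round(d['position'],4),round(d['p'],2)) for d in arm.landmark_of(f,th)])
s=arm.get_state(); f=arm.grab_frame('wrist')
print('knob in wrist', w2p(f,[.7405,-.0025,.111],s),w2p(f,[.7405,-.0025,.072],s))
plan([(0.739,-0.003,0.15,-0.0996)])
```

```text
tumbler1_c [(array([0.6464, 0.1974, 0.0568]), 0.61)]
tumbler2_c [(array([ 0.8536, -0.051 ,  0.0272]), 0.8), (array([ 0.5929, -0.3181,  0.0219]), 0.73), (array([0.5748, 0.2634, 0.0585]), 0.7), (array([ 0.5749,  0.2621, -0.0026]), 0.6), (array([ 0.5139, -0.2505,  0.0189]), 0.51)]
latch_knob [(array([ 0.7426, -0.0028,  0.0938]), 0.58)]
latch_knob [(array([ 0.739 , -0.0067,  0.0928]), 0.47)]
gate_hinge [(array([0.3782, 0.53  , 0.0076]), 0.6)]
knob in wrist [611.4351 170.1324] [574.0648 161.7763]
4 offset [[0.053,0.014,0.006],[0.053,0.014,-0.004],[0.051,0.014,-0.013],[0.048,0.014,-0.022]] roll [-0.18,-0.18,-0.18,-0.18]
end [ 0.7385 -0.0032  0.1497] -0.09935723082795117
```

View pics/ah_top.png

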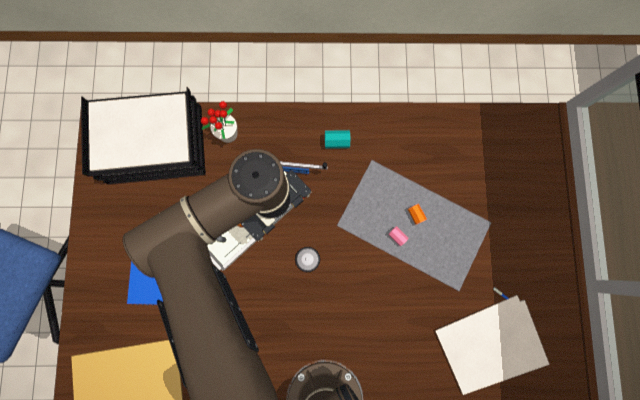

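Call:
move_arm(jaw=[0.3,0.3,0.3,0.3,0.3], offset=[[0.053,0.014,0.006],[0.053,0.014,-0.004],[0.051,0.014,-0.013],[0.05,0.014,-0.022],[0,0,0]], roll=[-0.18,-0.18,-0.18,-0.18,0])

```text
t: 32.78
eef_pos: [0.7411, -0.0071, 0.1462]
ee_rot: [-1.573, 0.005, -0.1]
force: [-0.4, 0.6, -0.9]
width: 0.0618
```

Run:
```python
from h import *
s=st()
f=arm.grab_frame('wrist'); save(f,'ai_wrist')
print('knob in wrist', w2p(f,[.7405,-.0025,.111],s),w2p(f,[.7405,-.0025,.072],s))
plan([(0.7407,-0.002,0.08,-0.0996)])
```

```text
t 32.77 pos [ 0.7411 -0.0071  0.1462] rpy [-1.5725  0.0045 -0.1003] w 0.0618 F [-0.4309  0.6253 -0.9373] q [ 0.2523  0.5184  0.0791  0.0001 -1.1363  2.789 ]
knob in wrist [317.4361 223.2173] [318.0302 204.7411]
2 offset [[0.0,0.034,0.002],[0.0,0.033,0.002]] roll [-0.001,-0.002]
end [ 0.7407 -0.0017  0.0805] -0.09937327961582121
```

View pics/ai_wrist.png

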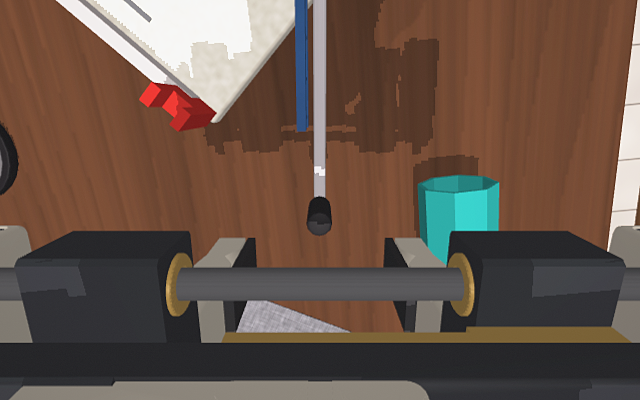

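Call:
move_arm(jaw=[0.3,0.3,0.3,0.3], offset=[[0,0.024,0.003],[0,0.022,0.002],[0,0.02,0],[0,0,0]], roll=[0,0,0,0])

```text
t: 33.33
eef_pos: [0.7393, 0.0014, 0.0827]
ee_rot: [-1.572, 0.003, -0.1]
force: [0.6, 0.1, -0.1]
width: 0.0615
```

Call:
move_arm(jaw=[1,1,1,1,1], offset=[[0,0,0],[0,0,0],[0,0,0],[0,0,0],[0,0,0]], roll=[0,0,0,0,0], grip_force=15)

```text
t: 33.95
eef_pos: [0.7407, 0.0009, 0.0845]
ee_rot: [-1.571, -0.0, -0.1]
force: [-0.4, -0.6, -0.1]
width: 0.0165
```

Call:
move_arm(jaw=[1,1,1], offset=[[0,0,0],[0,0,0],[0,0,0]], roll=[0,0,0])

```text
t: 34.33
eef_pos: [0.7406, 0.0008, 0.0844]
ee_rot: [-1.571, -0.0, -0.1]
force: [0.2, 0.3, 1.3]
width: 0.0144
```

Run:
```python
from h import *
s=st()
f=arm.grab_frame('wrist'); save(f,'aj_wrist')
h=np.array([0.746,0.178]); p=s['eef_pos'][:2]; print(np.linalg.norm(p-h),np.arctan2(*(h-p)[::-1])-0.8268)
```

```text
t 34.33 pos [0.7406 0.0008 0.0844] rpy [-1.5709 -0.     -0.0996] w 0.0144 F [0.1919 0.3147 1.2717] q [ 0.2631  0.5641  0.0078  0.0001 -1.0145  2.7789]
0.17726612235253092 0.7136564035019821
```

View pics/aj_wrist.png

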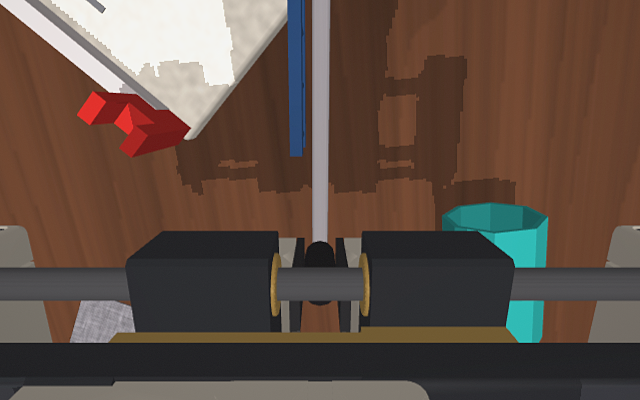

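Call:
move_arm(jaw=[1,1,1,1,1], offset=[[0,-0.01,0.003],[0,-0.01,0.004],[0,-0.01,0.004],[0,-0.009,0.005],[0,0,0]], roll=[0,0,0,0,0])

```text
t: 35.0
eef_pos: [0.743, 0.0173, 0.1249]
ee_rot: [-1.57, -0.002, -0.099]
force: [-0.5, -3.7, 1.0]
width: 0.0149
```

Run:
```python
from h import *
s=st()
f=arm.grab_frame('side'); save(f,'ak_side',(270,160,430,260),5)
h=np.array([0.746,0.178]); p=s['eef_pos'][:2]
a0=np.arctan2(*(p-h)[::-1]); r=np.linalg.norm(p-h); print(r)
plan([(*(h+r*np.array([np.cos(a0-t),np.sin(a0-t)])),s['eef_pos'][2],s['ee_rot'][2]-t) for t in np.arange(1,10)*0.08])
```

```text
t 35.0 pos [0.743  0.0173 0.1249] rpy [-1.5704 -0.0022 -0.0989] w 0.0149 F [-0.55   -3.6844  0.9757] q [ 0.2845  0.5333  0.0534  0.0006 -1.0887  2.7579]
0.1607485648207605
5 offset [[-0.013,-0.001,0.0],[-0.012,0.0,-0.001],[-0.013,0.0,0.0],[-0.013,0.0,-0.001],[-0.013,0.0,0.0]] roll [0.08,0.08,0.08,0.08,0.08]
4 offset [[-0.013,0.0,-0.001],[-0.013,0.0,0.0],[-0.012,0.0,-0.001],[-0.013,0.0,0.0]] roll [0.08,0.08,0.08,0.08]
end [0.6382 0.0591 0.1252] -0.8191913856755091
```

View pics/ak_side.png

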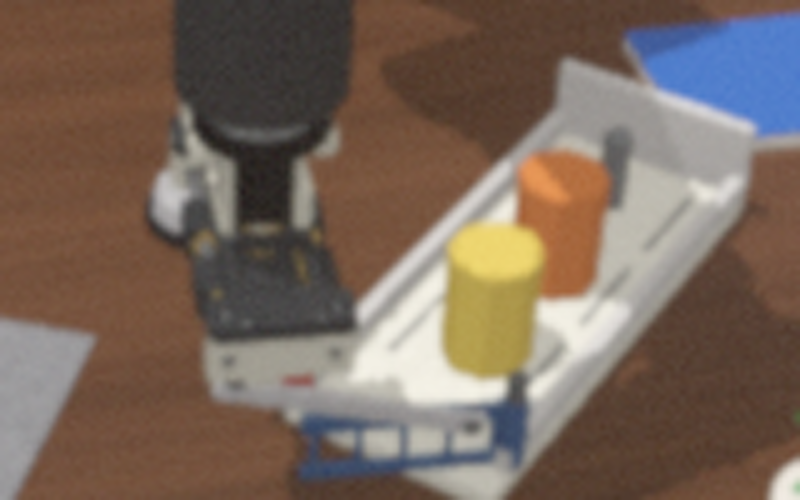

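Call:
move_arm(jaw=[1,1,1,1,1], offset=[[-0.013,0,0],[-0.012,0,-0.001],[-0.013,0,0],[-0.013,0,-0.001],[-0.013,0,0]], roll=[0.08,0.08,0.08,0.08,0.08])

```text
t: 35.67
eef_pos: [0.6795, 0.0311, 0.1231]
ee_rot: [-1.571, 0.0, -0.503]
force: [-1.2, -2.1, 0.7]
width: 0.0144
```

Run:
```python
from h import *
s=st()
f=arm.grab_frame('side'); save(f,'al_side',(270,160,430,260),5)
h=np.array([0.746,0.178]); p=s['eef_pos'][:2]
a0=np.arctan2(*(p-h)[::-1]); r=np.linalg.norm(p-h); print(r,np.arctan2(*(h-p)[::-1])-0.8268)
```

```text
t 35.67 pos [0.6795 0.0311 0.1231] rpy [-1.5712  0.0005 -0.5026] w 0.0144 F [-1.2194 -2.0758  0.6826] q [ 0.3316  0.4416 -0.1063 -0.0001 -1.0235  2.3075]
0.16123824387554217 0.3188689365217052
```

View pics/al_side.png

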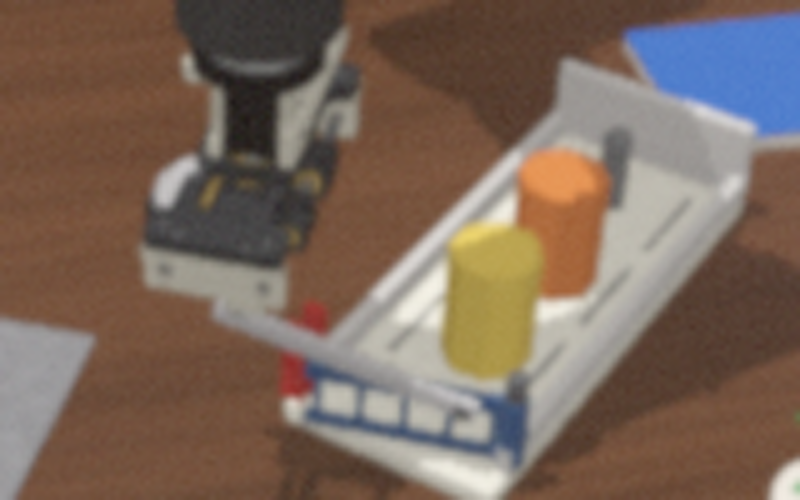

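Call:
move_arm(jaw=[1,1,1,1,1], offset=[[-0.013,0,-0.001],[-0.013,0,0],[-0.012,0,-0.001],[-0.012,0,0],[0,0,0]], roll=[0.08,0.08,0.08,0.078,0])

```text
t: 36.35
eef_pos: [0.638, 0.0589, 0.1233]
ee_rot: [-1.571, 0.0, -0.816]
force: [-1.7, -1.8, 1.1]
width: 0.0148
```

Run:
```python
from h import *
s=st()
f=arm.grab_frame('wrist'); save(f,'am_wrist')
f=arm.grab_frame('side'); save(f,'am_side',(270,160,430,260),5)
h=np.array([0.746,0.178]); p=s['eef_pos'][:2]
r=np.linalg.norm(p-h); print(r)
u=np.array([.7307,.6827]);v=np.array([-.6827,.7307])
for q in (p,np.array([.6239,.0454])): print((q-[.5741,.2616])@u,(q-[.5741,.2616])@v)
```

```text
t 36.35 pos [0.638  0.0589 0.1233] rpy [-1.571   0.0005 -0.8157] w 0.0148 F [-1.7202 -1.784   1.0806] q [ 0.3958  0.3828 -0.2008 -0.0005 -0.9875  1.9303]
0.16077745650015884
-0.09168941631582055 -0.1917850024453329
-0.11121088000000003 -0.19197579999999997
```

View pics/am_wrist.png

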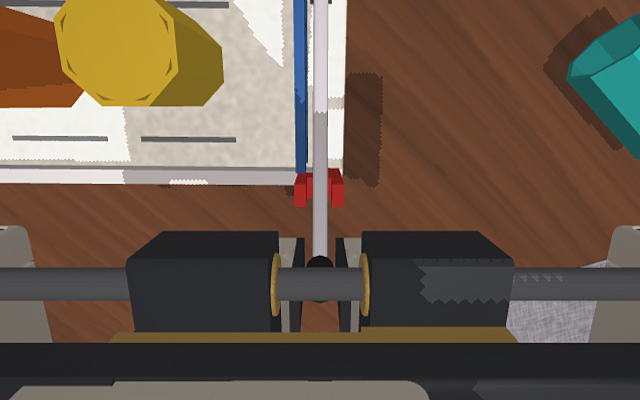

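View pics/am_side.png

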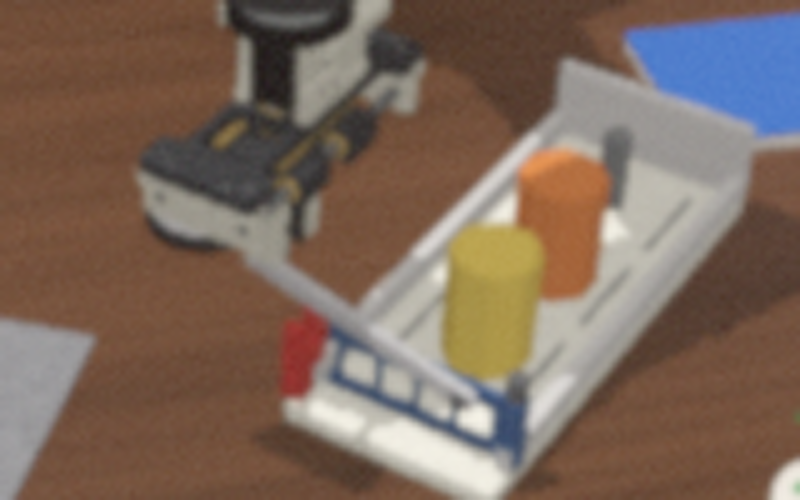

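The bar sits between the cheeks of the keeper, so I'll lower it into the notch.

Call:
move_arm(jaw=[1,1,1,1,1], offset=[[0,0.009,-0.005],[0,0.01,-0.004],[0,0.01,-0.004],[0,0.01,-0.003],[0,0,0]], roll=[0,0,0,0,0])

```text
t: 37.08
eef_pos: [0.6276, 0.0477, 0.0842]
ee_rot: [-1.57, -0.001, -0.817]
force: [3.3, 3.5, -1.3]
width: 0.0147
```

Run:
```python
from h import *
s=st()
f=arm.grab_frame('wrist'); save(f,'an_wrist')
f=arm.grab_frame('side'); save(f,'an_side',(300,190,380,250),9)
```

```text
t 37.08 pos [0.6276 0.0477 0.0842] rpy [-1.5696 -0.0008 -0.817 ] w 0.0147 F [ 3.3442  3.5184 -1.3104] q [ 0.3857  0.4047 -0.2702  0.0004 -0.8945  1.9386]
```

View pics/an_wrist.png

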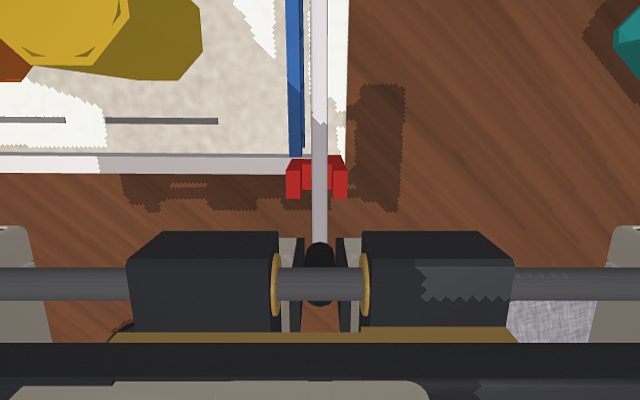

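View pics/an_side.png

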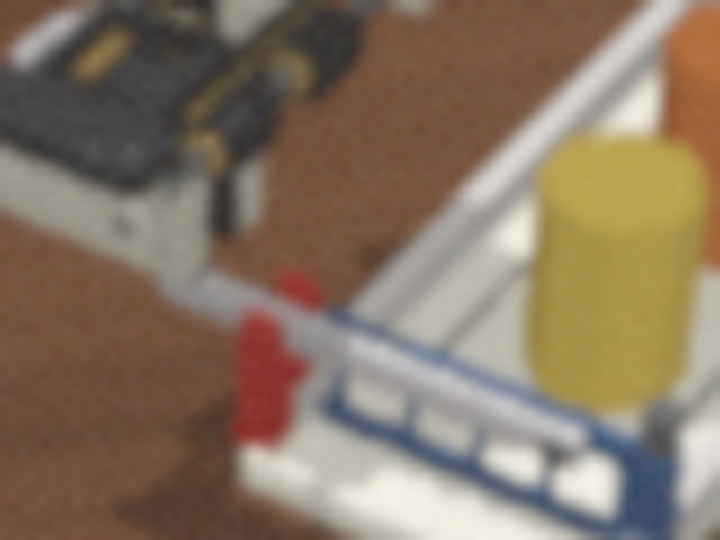

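Call:
move_arm(jaw=[0.6,0.6,0.6,0.6,0.6], offset=[[0,0,0],[0,0,0],[0,0,0],[0,0,0],[0,-0.03,0]], roll=[0,0,0,0,0])

```text
t: 37.8
eef_pos: [0.625, 0.0469, 0.1122]
ee_rot: [-1.575, 0.002, -0.818]
force: [0.2, -0.1, 1.4]
width: 0.0349
```

Call:
move_arm(jaw=[0.4,0.4,0.4,0.4], offset=[[0,-0.05,0],[0,-0.05,0],[0,0,-0.06],[0,0,-0.06]], roll=[0,0,0,0])

```text
t: 38.3
eef_pos: [0.5384, -0.0352, 0.2147]
ee_rot: [-1.57, -0.0, -0.817]
force: [0.2, -0.7, -0.1]
width: 0.0526
```

Run:
```python
from h import *
s=st()
f=arm.grab_frame('wrist'); save(f,'ao_wrist')
f=arm.grab_frame('side'); save(f,'ao_side',(290,170,390,250),8)
print('knob',[(np.round(d['position'],4),round(d['p'],2)) for d in arm.landmark_of(f,'latch_knob')])
print([(np.round(d['position'],4),round(d['p'],2)) for d in arm.landmark_of(f,'tumbler1_c')])
f=arm.grab_frame('top'); save(f,'ao_top')
```

```text
t 38.3 pos [ 0.5384 -0.0352  0.2147] rpy [-1.57   -0.0003 -0.8168] w 0.0526 F [ 0.1872 -0.7477 -0.1461] q [ 0.2981  0.1441 -0.3053 -0.0001 -1.1205  2.0267]
knob [(array([0.6239, 0.0458, 0.0941]), 0.63)]
[(array([0.6429, 0.198 , 0.0585]), 0.76), (array([0.7471, 0.174 , 0.0588]), 0.24)]
```

View pics/ao_wrist.png

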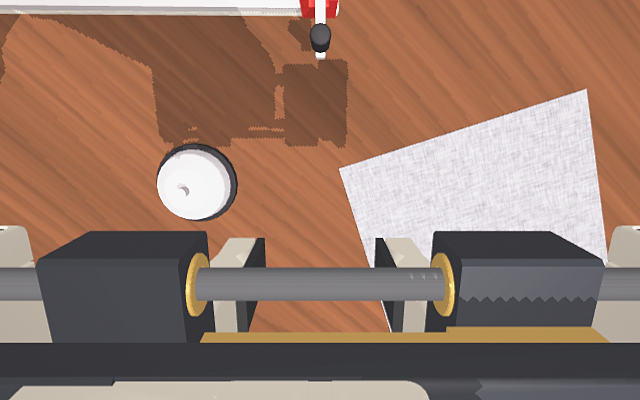

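View pics/ao_side.png

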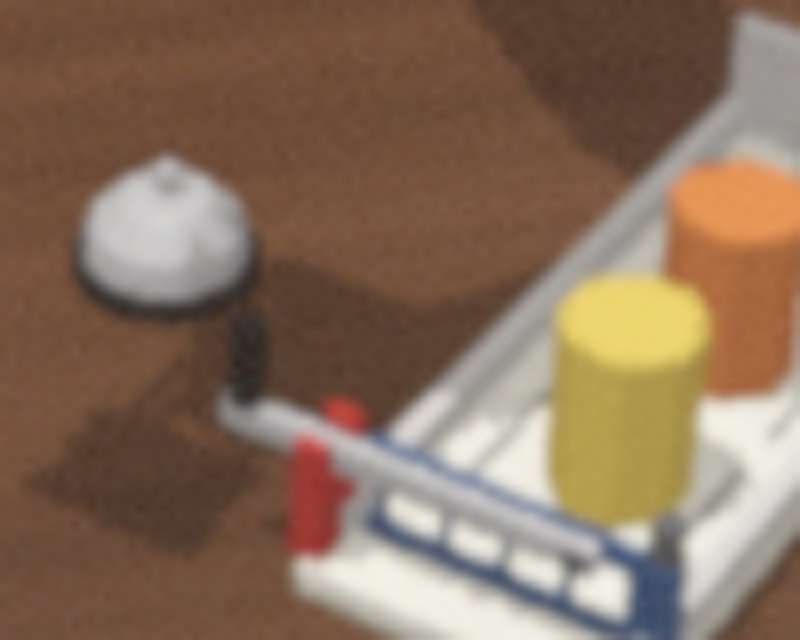

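View pics/ao_top.png

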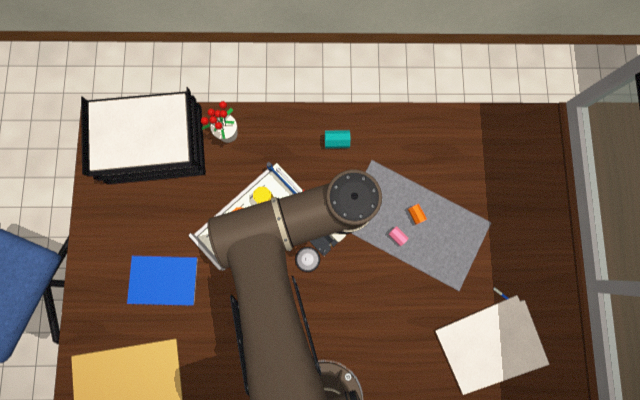

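Run:
```python
import cv2,numpy as np
from h import *
a=cv2.imread('pics/a_side.png'); f=arm.grab_frame('side'); b=f['pixels']
box=(slice(190,260),slice(295,385))
cv2.imwrite('pics/cmp.png',cv2.resize(np.hstack([a[box],b[box]]),None,fx=4.4,fy=4.4,interpolation=cv2.INTER_CUBIC))
for im in (a,b):
    g=im[200:222,314:328].max(axis=2); ys,xs=np.where(g<45); print(xs.mean()+314,ys.mean()+200,len(xs))
print('notebook/bell moved?',np.abs(a[160:190,395:460].astype(int)-b[160:190,395:460]).mean())
```

```text
nan nan 0
nan nan 0
notebook/bell moved? 4.212820512820513<stdin>:7: RuntimeWarning: Mean of empty slice.
  ret = ret.dtype.type(ret / rcount)
```

View pics/cmp.png

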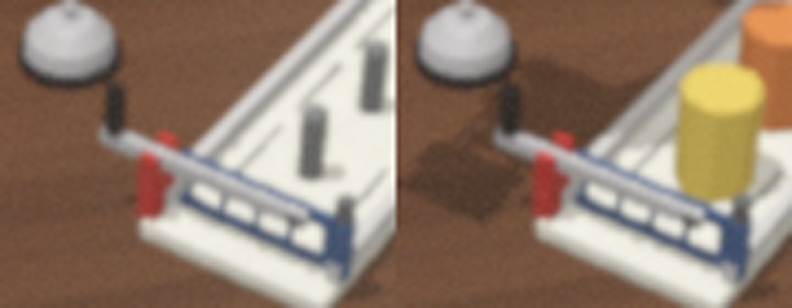

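The side-by-side shows the latch and gate exactly as at the start, and both tumblers upright. I'm handing the job in.

Run:
```python
from h import *
print(arm.job_done())
```

```text
the job is handed in; nothing more can be done
None
```

The job is done and handed in at about 38 s of the 210 s allowed; no verdict was reported. Only the orange and yellow tumblers were on the counter; no blue one showed in the pictures.

- **Gate opened:** I lifted the latch bar out of the keeper by its knob, swung the gate open about 0.71 rad and let the bar down.
- **Tumblers:** Orange is on peg1 and yellow on peg0. The tool can't tilt, so I turned each one mouth-down by pushing its lip against the peg. Orange slipped past the peg top on the first push, so I lifted it, re-centred it and lowered it again.
- **Gate shut:** I lifted the bar over the keeper again, closed the gate and let the bar drop into the notch.

**Last checks:**
- Both tumblers stand upright in the side picture. Their measured centres are 58.5 mm (yellow) and 58–60 mm (orange, last measured before the gate was shut) above the counter, against the stated 58 mm.
- The knob reads (0.624, 0.046, 0.094), its starting place within the measuring error. The latch and gate look the same as in the first picture.
- The bell and notebook look unmoved.
- My pixel comparison of the knob found nothing, because its darkness threshold matched no pixels. For the knob I relied on the network reading and the side-by-side picture.

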